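# Fetch the rear scraper from a crowded hook

### The arm

A 6-joint arm with a two-finger parallel gripper is mounted at the origin on the work surface. World frame = base frame: x ahead of the robot, y to its left, z up, the work surface at z = 0. Lengths are in mm, angles in degrees, forces in N, time in s.
With the tool pointing down it reaches from about 350 to 850 mm from the base axis. Payload 8.1 kg.
Tool frame: the origin (TCP) lies midway between the tips of the shut fingers; the grasp point (between the pads) lies 19 mm behind it; x points along the fingers, z is the direction in which the jaws open and shut, and the axes are right-handed (so a half turn about x gives the same grasp; the last joint's range is limited). The gripper opens to 85 mm and grips with 20 to 120 N. Pads are 22 mm wide; open, the fingers measure 114 mm over their backs; the gripper's body (76 mm by 85 mm) begins 54 mm behind the grasp point. The pads swing forward as they close: fully open they stand 13 mm farther back than shut.
Start: joints at [59.049, 7.471, 85.268, -0, 87.261, -4.893], TCP at [263.55, 539.024, 210.592] pointing down, gripper open.
Joint ranges: [-169.43, 169.43], [-51.17, 129.36], [1.28, 143.12], [-76.62, 256.62], [0, 156.53], [-152.29, 152.29]. Speed limits (degrees/s): [136.94, 136.94, 159.86, 180, 180, 180].

### API

Orientations are given as [roll, pitch, yaw] about the fixed x, y, z axes, in that order (R = Rz(yaw) Ry(pitch) Rx(roll)).
In Python, from bench import r gives the robot as it stands. The module is installed in compiled form; this text tells all that it offers.
- The arm moves only by the tool servo_tool, never from a script. Its argument "commands" is a list that holds one entry, the list of rows, each a list of 7 numbers: the closure in counts, from 0 (fully open) to 255 (shut), then the shift along the tool's x, y, z in cm, then the turn, a rotation vector about the tool's x, y, z in degrees. A call has 1 to 8 rows; each row is the pose to reach, as a shift and turn from the pose commanded when the call began, along the tool's axes at that moment; what a row does not reach only later rows make up. A row lasts 1/10 s, in which the tool goes at most 50 mm and 8.59 degrees, less where a joint would pass 70% of its speed; a pose out of reach is approached as far as the arm can. A call with a gripper value outside its range is refused whole. The fingers move at their own pace and stop on an object; "force" is the grip in N (left out, the last holds). Time passes only in rows, so rows that repeat a pose let the fingers close. It gives the time, the measured TCP pose, the force and the opening at its end, in the units of the state.
- r.sense(): the state, without advancing time (a new reading comes with each control period).
- r.snapshot(name): name is "scene" or "top"; returns (picture, depth): 420x560x3 uint8, red, green, blue; 420x560 float32, mm along the optical axis (not along the pixel's ray), 0 where there is no reading.
- r.calibration(name): a dict with "fx", "fy", "cx", "cy" (pixels), "pose" (4x4, takes a point from camera to world coordinates). Camera axes: x right, y down, z forward; pixel columns grow to the right and rows downward; lengths in mm; the calibration is good to about 2 mm. A picture is of the moment at which its call begins. calibration takes no time and is no camera call.
- r.hand_in(): hands the job in, once; it reports no verdict.
The state is a dict: "time": time; "joint_pos": joint angles; "qd": joint speeds; "joint_efforts": joint torques, N m; "tool_pos": TCP position; "tcp_rot": TCP orientation; "ft_force": force on the tool from outside, world axes, zero at the start; "wrist_torque": the same for the moment, N m; "finger_gap": finger opening in mm.
Only numpy, scipy, OpenCV 4.12 (cv2) and the standard library are available. Lean on these libraries where they do the work, as an engineer would, in place of code of your own. Each camera call takes 0.05 s, during which the arm holds its last target.

### The job

Fetch the red scraper from the back of the crowded hook: first move the two scrapers in front of it, one by one from the front, to the spare hook, each time pressing gently until it is snug against the sprung rubber stop (the second by pressing it on the first) and leaving it hanging there. Then take the red scraper and stand it blade down in the slot of the wooden block, fully home. Never shove the stop or force the hooks or the block, and do not knock over the other things or push them about.

Things in the scene. Friction and masses are not known exactly. Their poses are not given: they have to be found in the camera images.
- crowded_hook: The crowded hook: fixed stand with a blue post. Origin on the table below the prong's root, z up. The three scrapers start on it, closed windows threaded on the prong, 28 to 36 mm apart, their x and y axes along the stand's.
- crowded_hook_prong (a point): Crowded hook's round steel prong, 10 mm diameter: point on its axis, 155 mm above the table, 60 mm from the root. It runs level along the stand's -x for 135 mm from the root, then its end slopes up 14 mm over 12 mm. A hanging scraper's handle centre is 202 mm above the table; raised by 14 to 28 mm it clears the upturned end.
- spare_hook: The spare, empty hook: fixed stand with a green post, foot 110 x 120 mm. Origin on the table below the prong's root, z up. Same build as the crowded hook; a scraper hangs with its y along the stand's y.
- spare_hook_prong (a point): Spare hook's round steel prong, 10 mm diameter: point on its axis, 155 mm above the table, 60 mm from the root. It runs level along the stand's -x for 135 mm from the root, then its end slopes up 14 mm over 12 mm. A hanging scraper's handle centre is 202 mm above the table; raised by 14 to 28 mm it clears the upturned end.
- stop: Yellow bracket behind the spare hook, same origin and axes. 202 mm up, over the prong, a rubber pad (18 mm diameter) faces -x. Its face is 25 to 60 mm out along -x: a screw sets it anew each time and no reading shows it, so feel for it slowly. Sprung: 4 N per mm, 15 mm travel. Snug: about 8 N (over 5 N) kept 0.5 s; over 15 N harms it.
- red_scraper_grip (a point): Red-handled scraper: centre of its handle, 60 mm tall (z), 30 mm wide (y), 14 mm thick (x). A black round button, 18 mm diameter, at this height stands 6 mm proud of front and back (26 mm over both). The top edge of the blade's window is 42 mm below this point, the blade's lower edge 150 mm below. Starts rearmost on the crowded hook.
- blue_scraper_grip (a point): Blue-handled scraper: centre of its handle, 60 mm tall (z), 30 mm wide (y), 14 mm thick (x). A black round button, 18 mm diameter, at this height stands 6 mm proud of front and back (26 mm over both). The top edge of the blade's window is 42 mm below this point, the blade's lower edge 150 mm below. Starts in front of the red one.
- yellow_scraper_grip (a point): Yellow-handled scraper: centre of its handle, 60 mm tall (z), 30 mm wide (y), 14 mm thick (x). A black round button, 18 mm diameter, at this height stands 6 mm proud of front and back (26 mm over both). The top edge of the blade's window is 42 mm below this point, the blade's lower edge 150 mm below. Starts in front of the red one.
- red_scraper: Red scraper: origin mid lower edge of its steel blade (5 mm thick, 50 mm wide); z up, y across the width. A closed window, 26 mm wide (y), spans 70 to 108 mm up; the hook's prong goes through it. Handle centre 150 mm up. About 0.22 kg (0.17 to 0.28).
- blue_scraper: Blue scraper: origin mid lower edge of its steel blade (5 mm thick, 50 mm wide); z up, y across the width. A closed window, 26 mm wide (y), spans 70 to 108 mm up; the hook's prong goes through it. Handle centre 150 mm up. About 0.22 kg (0.17 to 0.28).
- yellow_scraper: Yellow scraper: origin mid lower edge of its steel blade (5 mm thick, 50 mm wide); z up, y across the width. A closed window, 26 mm wide (y), spans 70 to 108 mm up; the hook's prong goes through it. Handle centre 150 mm up. About 0.22 kg (0.17 to 0.28).
- slot (a point): Slot in the top of a wooden block: 13 mm (x) by 60 mm (y), 48 mm deep, its cork floor giving 1 mm per 4 N (5 mm at most). Point: centre of the slot's floor, 12 mm above the table; z up, y along the slot. The red scraper stands in it blade down, either way round, handle centre then 149 to 150 mm above this point.
- block: The wooden block with the slot: 55 x 90 mm, 60 mm tall, fixed to the bench; origin under its centre on the table.
- jar: Bystander: amber jar, 60 mm diameter, 75 mm tall; origin under its centre.
- tape_roll: Bystander: orange tape roll lying flat, 90 mm diameter, 40 mm tall; origin under its centre.
- can: Bystander: can, 70 mm diameter, 110 mm tall; origin under its centre.
- screwdriver: Bystander: orange screwdriver lying on the table.
- wrench: Bystander: steel wrench lying on the table.
- mug: Bystander: white mug, 80 mm diameter, 90 mm tall; origin under its centre.
- bin: Bystander: red open parts bin 130 x 100 x 60 mm; origin under its centre.

How it is judged (in metres and radians):
On the way, in this order (a step that is already met when the one before it is completed fails the run):
1. the first front scraper is on the spare hook, pressed on the rubber stop with more than 5 N (((x of blue_scraper_grip in the frame of spare_hook between -0.128 and -0.03 m and y of blue_scraper_grip in the frame of spare_hook between -0.02 and 0.02 m and z of blue_scraper_grip in the frame of spare_hook between 0.19 and 0.235 m and contact force between blue_scraper and stop above 5 N) or (x of yellow_scraper_grip in the frame of spare_hook between -0.128 and -0.03 m and y of yellow_scraper_grip in the frame of spare_hook between -0.02 and 0.02 m and z of yellow_scraper_grip in the frame of spare_hook between 0.19 and 0.235 m and contact force between yellow_scraper and stop above 5 N))), for 0.2 s.
2. both front scrapers are on the spare hook, the second pressed on the first with more than 5 N and so on the stop (x of blue_scraper_grip in the frame of spare_hook between -0.128 and -0.03 m and y of blue_scraper_grip in the frame of spare_hook between -0.02 and 0.02 m and z of blue_scraper_grip in the frame of spare_hook between 0.19 and 0.235 m and x of yellow_scraper_grip in the frame of spare_hook between -0.128 and -0.03 m and y of yellow_scraper_grip in the frame of spare_hook between -0.02 and 0.02 m and z of yellow_scraper_grip in the frame of spare_hook between 0.19 and 0.235 m and contact force between blue_scraper and yellow_scraper above 5 N and contact force between any of blue_scraper, yellow_scraper and stop above 4 N), for 0.2 s.
At the end, for the whole second after the job is handed in: Blue and yellow hang at rest on the spare hook (handle centres 190-212 mm above the table, 30-128 mm from the root, within 20 mm of the prong sideways, tilt under 0.25 rad); red stands at rest on the slot's floor (handle centre 142-156 mm above it, within 35 mm sideways, tilt under 0.23 rad) (x of blue_scraper_grip in the frame of spare_hook between -0.128 and -0.03 m and y of blue_scraper_grip in the frame of spare_hook between -0.02 and 0.02 m and z of blue_scraper_grip in the frame of spare_hook between 0.19 and 0.212 m and angle between each of blue_scraper_grip, yellow_scraper_grip's own z axis and vertical below 0.25 rad and linear speed of each of blue_scraper, yellow_scraper, red_scraper below 0.03 m/s and x of yellow_scraper_grip in the frame of spare_hook between -0.128 and -0.03 m and y of yellow_scraper_grip in the frame of spare_hook between -0.02 and 0.02 m and z of yellow_scraper_grip in the frame of spare_hook between 0.19 and 0.212 m and z of red_scraper_grip in the frame of slot between 0.142 and 0.156 m and horizontal distance between red_scraper_grip and slot below 0.035 m and angle between red_scraper_grip's own z axis and vertical below 0.23 rad); the robot touches nothing.
It fails at once if the stop is pressed with more than 15 N (contact force between anything else and stop above 15 N).
It fails at once if a hook is loaded with more than 35 N (contact force between anything else and crowded_hook above 35 N or contact force between anything else and spare_hook above 35 N).
It fails at once if the block is pressed with more than 35 N (contact force between anything else and block above 35 N).
It fails at once if a scraper is tipped over (tilted more than 0.8 rad) (angle between any of red_scraper_grip, blue_scraper_grip, yellow_scraper_grip's own z axis and vertical above 0.8 rad).
It fails at once if a bystander is moved by more than 30 mm (distance of any of jar, tape_roll, can, screwdriver, wrench, mug, bin from where it was at the start of the episode above 0.03 m).
It also fails if it takes over 72 s, if anything falls off the work surface, if the arm or the gripper's body presses on something with over 40 N, if the wrist force passes 120 N, or if a joint passes its speed limit or range.

## Working session

There is one attempt and no reset: what is moved stays moved. The work goes in short steps, Python scripts to look and compute and a tool call to move; the robot and the scene stay as the last step left them, time stands still between calls to the robot, and variables do not carry over. Pictures are saved under pics/ and viewed, and the job is handed in when it is done.

Besides the shell and the picture viewer there is one more tool, called after ">>>" by a JSON object that holds its "op" and its "data". servo_tool: Moves the arm, as the interface text tells. Its arguments: {"type":"object","properties":{"commands":{"type":"array","items":{"type":"array","items":{"type":"array","items":{"type":"number"}}}},"force":{"type":"number"}},"required":["commands"]}

```bash
mkdir -p pics && python3 - <<'E'
from bench import r
import cv2,numpy as np
s=r.sense();print(s)
for n in("scene","top"):
    p,d=r.snapshot(n);cv2.imwrite(f"pics/{n}0.png",p[:,:,::-1]);np.savez(f"{n}0.npz",p=p,d=d)
    c=r.calibration(n);print(n,c)
E
```

```text
{'time': 0.0, 'joint_pos': array([ 5.90498115e+01,  7.51584194e+00,  8.53277773e+01, -1.90547496e-04,
        8.72622832e+01, -4.89285270e+00]), 'qd': array([ 0.04922985,  0.09022326,  0.0008305 , -0.03982937, -0.05045586,
        0.06223416]), 'joint_efforts': array([-2.86061095e-04, -5.69381833e+01, -5.00565791e+01, -4.05852870e-04,
        1.45599333e-02, -3.30188595e-05]), 'tool_pos': array([263.24144422, 538.52304737, 209.55121773]), 'tcp_rot': array([ 175.21011111,   89.89409739, -120.8472154 ]), 'ft_force': array([-0.98688642, -0.85053459,  0.00492953]), 'wrist_torque': array([ 0.00789242,  0.00741825, -0.01237413]), 'finger_gap': 85.56969865024463}
scene {'fx': 497.80574470997556, 'fy': 497.80574470997556, 'cx': 277.23285824187997, 'cy': 201.91736387847044, 'pose': array([[-6.39925897e-01,  6.61129327e-01, -3.91666771e-01,
         1.07163888e+03],
       [ 7.68295340e-01,  5.40689652e-01, -3.42603226e-01,
         4.56538355e+02],
       [-1.47348697e-02, -5.20156432e-01, -8.53943892e-01,
         1.32723401e+03],
       [ 0.00000000e+00,  0.00000000e+00,  0.00000000e+00,
         1.00000000e+00]])}
top {'fx': 490.93970269814133, 'fy': 490.93970269814133, 'cx': 275.7211549304583, 'cy': 204.97949181917127, 'pose': array([[-1.45494669e-01, -9.67233963e-01,  2.08061919e-01,
         2.86778521e+02],
       [-9.89354884e-01,  1.42849570e-01, -2.77653204e-02,
         2.15717048e+01],
       [-2.86599474e-03, -2.09886782e-01, -9.77721497e-01,
         1.34577961e+03],
       [ 0.00000000e+00,  0.00000000e+00,  0.00000000e+00,
         1.00000000e+00]])}
```

View pics/scene0.png

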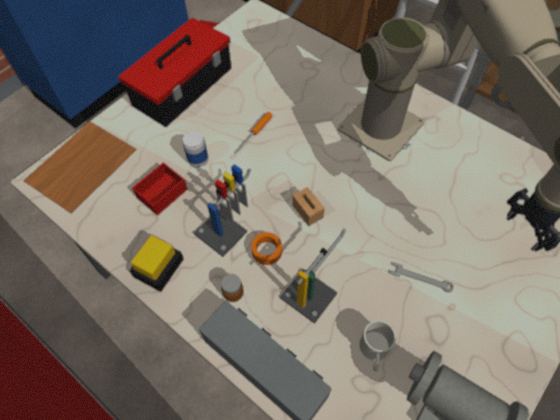

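View pics/top0.png

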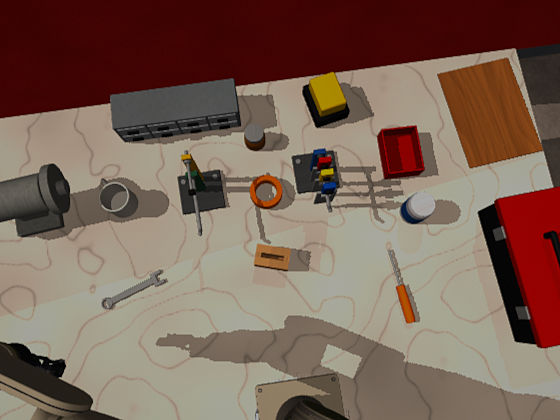

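```bash
python3 - <<'E'
import cv2
t=cv2.imread("pics/top0.png");s=cv2.imread("pics/scene0.png")
a=cv2.resize(t[130:280,160:360],None,fx=4,fy=4,interpolation=cv2.INTER_CUBIC);cv2.imwrite("pics/top0z.png",a)
a=cv2.resize(s[150:325,180:380],None,fx=3.4,fy=3.4,interpolation=cv2.INTER_CUBIC);cv2.imwrite("pics/scene0z.png",a)
E
```

```text
(no output)
```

View pics/top0z.png

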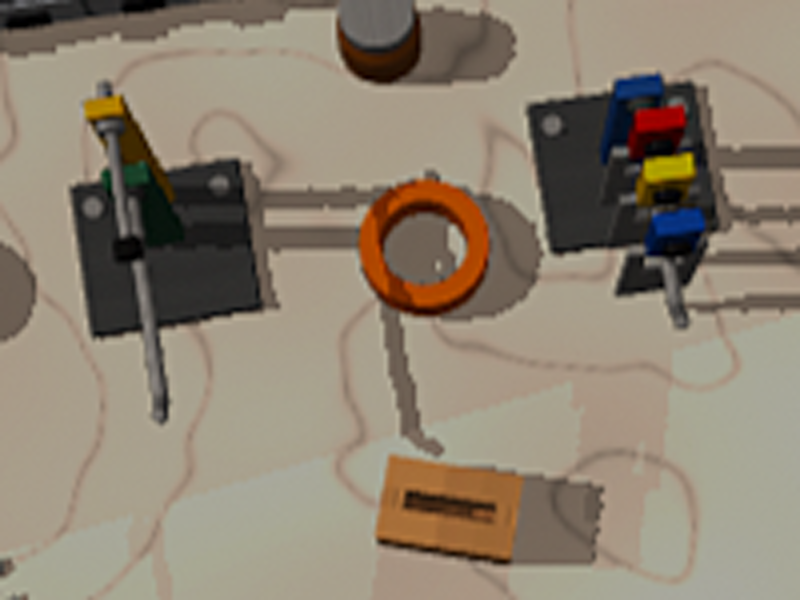

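View pics/scene0z.png

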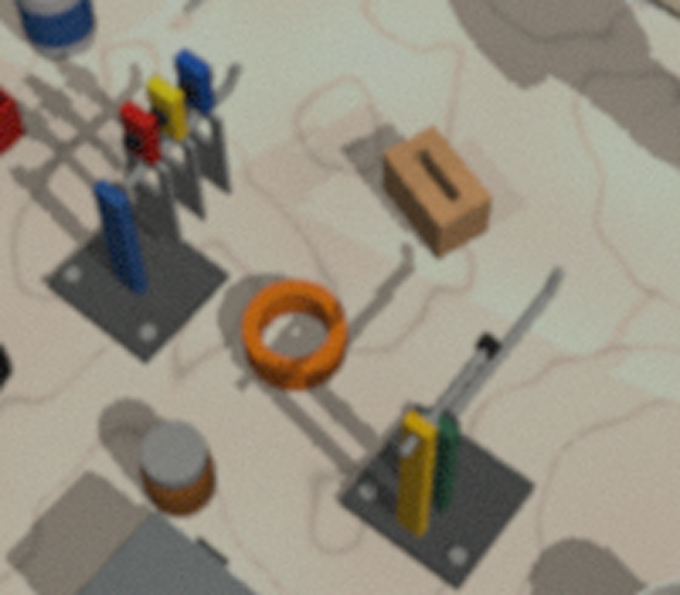

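```bash
cat > h.py <<'E'
import numpy as np,cv2
from bench import r
def cloud(n,d):
    c=r.calibration(n);v,u=np.mgrid[0:420,0:560]
    P=np.stack([(u-c['cx'])/c['fx']*d,(v-c['cy'])/c['fy']*d,d],-1)
    T=c['pose'];W=P@T[:3,:3].T+T[:3,3];W[d<=0]=np.nan;return W
def ray(n,u,v,z):
    c=r.calibration(n);T=c['pose'];q=T[:3,:3]@np.array([(u-c['cx'])/c['fx'],(v-c['cy'])/c['fy'],1]);o=T[:3,3]
    return o+q*(z-o[2])/q[2]
def hsv(p): return cv2.cvtColor(p,cv2.COLOR_RGB2HSV)
def cols(p):
    h=hsv(p).astype(int);H,S,V=h[...,0],h[...,1],h[...,2]
    return dict(red=((H<5)|(H>174))&(S>150)&(V>90),yel=(H>20)&(H<33)&(S>140)&(V>90),blu=(H>100)&(H<125)&(S>130)&(V>60),
     org=(H>5)&(H<16)&(S>100)&(V>100),grn=(H>60)&(H<90)&(S>80)&(V>20))
E
python3 - <<'E'
from h import *
for n in("top","scene"):
    z=np.load(n+"0.npz");p,d=z['p'],z['d'];W=cloud(n,d);C=cols(p)
    print(n)
    for k,m in C.items():
        nn,L,st,ce=cv2.connectedComponentsWithStats(m.astype(np.uint8))
        for i in range(1,nn):
            if st[i,4]<12: continue
            w=W[L==i];w=w[~np.isnan(w[:,0])]
            t=w[w[:,2]>np.nanmax(w[:,2])-8] if len(w) else w
            print(k,ce[i].round(1),st[i,4],"med",np.median(w,0).round(0),"z",w[:,2].min().round(),w[:,2].max().round(),"top",len(t),t.mean(0).round(1))
E
```

```text
top
red [404.7 151.8] 791 med [ 667. -405.    7.] z -7.0 67.0 top 136 [ 657.1 -383.7   61.6]
red [324.4 159.2] 69 med [ 617. -140.  232.] z 227.0 239.0 top 48 [ 617.3 -139.9  232.8]
red [536.4 255.5] 6213 med [ 336. -618.  150.] z -2.0 190.0 top 2 [ 374.9 -658.3  187.3]
yel [326.3  91.7] 987 med [ 845. -196.   99.] z 58.0 108.0 top 445 [ 846.9 -200.   101.7]
yel [185.1 156.2] 37 med [678. 188. 217.] z 213.0 224.0 top 26 [677.5 187.1 218.9]
yel [325.9 172.2] 89 med [ 585. -139.  231.] z 187.0 237.0 top 61 [ 586.3 -140.8  232.1]
blu [318.9 151.7] 59 med [ 658. -140.  167.] z 136.0 173.0 top 40 [ 658.4 -140.9  167.9]
blu [328.6 185.5] 83 med [ 552. -140.  231.] z 189.0 236.0 top 70 [ 553.3 -140.8  231.4]
org [489.  112.2] 7254 med [ 753. -669.    6.] z -5.0 16.0 top 1605 [ 753.3 -668.1    9.8]
org [265.7 190.3] 486 med [610.   5.  40.] z -7.0 49.0 top 145 [608.4   5.8  42.9]
org [272.2 256.4] 640 med [424.  14.  60.] z -6.0 70.0 top 119 [427.4  16.7  63.9]
org [405.2 303.7] 389 med [ 255. -315.   22.] z -5.0 33.0 top 91 [ 251.1 -316.6   27.5]
grn [193.9 173.5] 34 med [647. 179. 166.] z 
[... 948 characters left out ...]
9 61.3] 23 med [  466. -2023.  -553.] z -586.0 -528.0 top 3 [  462.1 -2009.8  -532.9]
org [ 4.8 73. ] 12 med [  486. -2029.  -629.] z -669.0 -606.0 top 2 [  489.  -2014.1  -607.9]
org [ 2.2 78.7] 19 med [  518. -2025.  -649.] z -662.0 -619.0 top 2 [  525.5 -2009.9  -622.1]
org [261.4 122.8] 145 med [ 261. -311.   20.] z -2.0 31.0 top 45 [ 256.5 -315.    25.7]
org [ 79.5 166.1] 4854 med [ 771. -663.    6.] z -4.0 16.0 top 1026 [ 774.8 -660.8   10. ]
org [309.7 205.1] 424 med [435.  32.  58.] z 1.0 68.0 top 117 [433.9  22.1  62.3]
org [266.1 246.4] 554 med [612.   6.  38.] z -5.0 47.0 top 202 [615.5   9.1  41.7]
grn [310.7 286. ] 111 med [655. 199. 113.] z 18.0 171.0 top 14 [650.9 195.6 166.2]
```

```bash
cat > m1.py <<'E'
from h import *
def line(P):
    vx,vy,x0,y0=cv2.fitLine(P.astype(np.float32),cv2.DIST_HUBER,0,.01,.01).ravel();return np.degrees(np.arctan(vy/vx)),(x0,y0)
for n in("top","scene"):
    z=np.load(n+"0.npz");p,d=z['p'],z['d'];W=cloud(n,d);h=hsv(p).astype(int)
    X,Y,Z=W[...,0],W[...,1],W[...,2]
    print(n)
    # prong spare: grey pixels, z 145-172, x 490..640
    for nm,xr,yr in(("spare",(510,630),(130,240)),):
        m=(h[...,1]<70)&(Z>142)&(Z<175)&(X>xr[0]-30)&(X<xr[1])&(Y>yr[0])&(Y<yr[1])
        vv,uu=np.nonzero(m);P=np.array([ray(n,u,v,157)[:2] for u,v in zip(uu,vv)])
        a,c=line(P);print(nm,len(P),"ang",a,"c",c,"xrange",P[:,0].min(),P[:,0].max())
        for xq in(500,520,540,560,580,600,620):
            q=P[abs(P[:,0]-xq)<8];print(xq,q.mean(0).round(1) if len(q) else None,len(q))
    # black pad z 190-215
    m=(Z>185)&(Z<222)&(X>540)&(X<680)&(Y>130)&(Y<240)
    vv,uu=np.nonzero(m)
    for u,v in zip(uu,vv): print((u,v),W[v,u].round(0),h[v,u]) if h[v,u,2]<120 else None
E
python3 m1.py
```

```text
top
spare 190 ang 0.87897986 c (np.float32(555.15375), np.float32(182.5634)) xrange 494.6165549175315 628.5735473028346
500 [501.3 182.2] 24
520 [520.  181.6] 27
540 [539.6 182. ] 27
560 [559.9 182.8] 25
580 [580.4 183.4] 25
600 [595.6 183.2] 10
620 [619.2 183.1] 18
(np.int64(190), np.int64(155)) [679. 176. 216.] [ 18 255  97]
(np.int64(191), np.int64(157)) [675. 175. 211.] [ 16 255  58]
(np.int64(190), np.int64(158)) [672. 177. 214.] [ 19 255 108]
(np.int64(191), np.int64(158)) [674. 175. 209.] [ 18 255  59]
(np.int64(192), np.int64(158)) [678. 175. 195.] [ 20 192  69]
(np.int64(183), np.int64(159)) [672. 194. 215.] [ 19 255 117]
(np.int64(184), np.int64(159)) [673. 192. 212.] [ 19 255 114]
(np.int64(185), np.int64(159)) [673. 190. 209.] [ 19 255  88]
(np.int64(186), np.int64(159)) [671. 187. 213.] [ 19 251  64]
(np.int64(187), np.int64(159)) [671. 184. 213.] [ 16 149  48]
(np.int64(188), np.int64(159)) [671. 182. 211.] [ 16 122  46]
(np.int64(189), np.int64(159)) [673. 181. 206.] [ 17 130  49]
(np.int64(190), np.int64(159)) [672. 178. 206.] [ 21 207  48]
(np.int64(191), np.int64(15
[... 12230 characters left out ...]
. 210.] [51 19 95]
(np.int64(306), np.int64(271)) [663. 186. 203.] [ 54  13 101]
(np.int64(307), np.int64(271)) [663. 189. 207.] [ 30  11 118]
(np.int64(308), np.int64(271)) [660. 190. 204.] [ 40   6 119]
(np.int64(309), np.int64(271)) [658. 191. 202.] [ 60  12 104]
(np.int64(305), np.int64(272)) [671. 188. 214.] [ 24  30 118]
(np.int64(308), np.int64(272)) [662. 191. 202.] [ 64  17 119]
(np.int64(308), np.int64(274)) [668. 196. 208.] [ 48  28 109]
(np.int64(308), np.int64(275)) [673. 199. 217.] [ 26  83 117]
(np.int64(308), np.int64(276)) [674. 200. 215.] [ 24 127 116]
(np.int64(308), np.int64(277)) [674. 200. 208.] [ 24 159  98]
(np.int64(307), np.int64(279)) [678. 200. 202.] [ 23 233 118]
```

```bash
cat > m2.py <<'E'
from h import *
for n in("top","scene"):
    z=np.load(n+"0.npz");p,d=z['p'],z['d'];W=cloud(n,d);h=hsv(p).astype(int)
    X,Y,Z=W[...,0],W[...,1],W[...,2]
    def rect(m,zz,nm):
        vv,uu=np.nonzero(m);P=np.array([ray(n,u,v,zz)[:2] for u,v in zip(uu,vv)])
        print(n,nm,len(P),cv2.minAreaRect(P.astype(np.float32)),"mean",P.mean(0).round(1))
    C=cols(p)
    for k in("blu","yel","red"):
        rect(C[k]&(Z>225)&(abs(Y+140)<60),232,k)
    # block top
    m=C["org"]&(X>380)&(X<470)&(abs(Y-20)<70)&(Z>54);rect(m,60,"block")
    m2=(X>395)&(X<460)&(abs(Y-20)<45)&(h[...,2]<90);rect(m2,60,"slot")
    for nm,x0,y0 in(("crowded",640,-140),("spare",640,180)):
        m=(h[...,1]<60)&(h[...,2]<85)&(Z<25)&(Z>-8)&(abs(X-x0)<100)&(abs(Y-y0)<90)
        nn,L,st,ce=cv2.connectedComponentsWithStats(m.astype(np.uint8));i=1+st[1:,4].argmax();rect(L==i,8,nm+" plate")
E
python3 m2.py
```

```text
top blu 75 ((552.8989868164062, -140.3432159423828), (28.3317813873291, 14.48682975769043), 81.5927734375) mean [ 552.7 -140.5]
top yel 77 ((586.080810546875, -140.67599487304688), (29.44464874267578, 14.805480003356934), 88.95323944091797) mean [ 585.8 -140.8]
top red 69 ((616.4590454101562, -140.48077392578125), (27.723867416381836, 13.730830192565918), 87.5363540649414) mean [ 616.6 -140.1]
top block 592 ((427.0289001464844, 15.128509521484375), (89.30622100830078, 55.14573287963867), 72.68562316894531) mean [426.1  14.7]
top slot 102 ((415.3867492675781, 23.975536346435547), (68.75042724609375, 36.465877532958984), 72.20552062988281) mean [421.   22.1]
top crowded plate 616 ((653.4932250976562, -104.99195098876953), (57.616172790527344, 114.00291442871094), 82.70022583007812) mean [ 653.5 -105.3]
top spare plate 834 ((641.4259033203125, 161.8893585205078), (110.45692443847656, 74.03938293457031), 1.8329752683639526) mean [635.1 157.2]
scene blu 34 ((559.4329833984375, -135.07687377929688), (12.380512237548828, 25.678056716918945), 1.2141972780227661) mean [ 558.8 -135.1]
scene yel 45 ((590.6068115234375, -134.4236602783203), (14.750275611877441, 29.178937911987305), 8.94342041015625) mean [ 590.4 -134.3]
scene red 47 ((621.248291015625, -136.38319396972656), (14.405266761779785, 27.769832611083984), 4.996733665466309) mean [ 621.4 -135.8]Traceback (most recent call last):
  File "m2.py", line 12, in <module>
    m=C["org"]&(X>380)&(X<470)&(abs(Y-20)<70)&(Z>54);rect(m,60,"block")
                                                     ~~~~^^^^^^^^^^^^^^
  File "m2.py", line 6, in rect
    vv,uu=np.nonzero(m);P=np.array([ray(n,u,v,zz)[:2] for u,v in zip(uu,vv)])
                                    ~~~^^^^^^^^^^
  File "h.py", line 8, in ray
    c=r.calibration(n);T=c['pose'];q=T[:3,:3]@np.array([(u-c['cx'])/c['fx'],(v-c['cy'])/c['fy'],1]);o=T[:3,3]
ValueError: time passes only in moves, steps and waits
```

```bash
python3 - <<'E'
from bench import r
import pickle
try:
    pickle.dump({n:r.calibration(n) for n in("top","scene")},open("cal.pkl","wb"));print("ok")
except Exception as e: print(e)
E
sed -i 's/c=r.calibration(n)/c=CAL[n]/; s/^from bench import r/import pickle\nCAL=pickle.load(open("cal.pkl","rb"))/' h.py; cat h.py | head -12; python3 m2.py
```

```text
ok
import numpy as np,cv2
import pickle
CAL=pickle.load(open("cal.pkl","rb"))
def cloud(n,d):
    c=CAL[n];v,u=np.mgrid[0:420,0:560]
    P=np.stack([(u-c['cx'])/c['fx']*d,(v-c['cy'])/c['fy']*d,d],-1)
    T=c['pose'];W=P@T[:3,:3].T+T[:3,3];W[d<=0]=np.nan;return W
def ray(n,u,v,z):
    c=CAL[n];T=c['pose'];q=T[:3,:3]@np.array([(u-c['cx'])/c['fx'],(v-c['cy'])/c['fy'],1]);o=T[:3,3]
    return o+q*(z-o[2])/q[2]
def hsv(p): return cv2.cvtColor(p,cv2.COLOR_RGB2HSV)
def cols(p):
top blu 75 ((552.8989868164062, -140.3432159423828), (28.3317813873291, 14.48682975769043), 81.5927734375) mean [ 552.7 -140.5]
top yel 77 ((586.080810546875, -140.67599487304688), (29.44464874267578, 14.805480003356934), 88.95323944091797) mean [ 585.8 -140.8]
top red 69 ((616.4590454101562, -140.48077392578125), (27.723867416381836, 13.730830192565918), 87.5363540649414) mean [ 616.6 -140.1]
top block 592 ((427.0289001464844, 15.128509521484375), (89.30622100830078, 55.14573287963867), 72.68562316894531) mean [426.1  14.7]
top slot 102 ((415.3867492675781, 23.975536346435547), (68.75042724609375, 36.465877532958984
[... 603 characters left out ...]

scene red 47 ((621.248291015625, -136.38319396972656), (14.405266761779785, 27.769832611083984), 4.996733665466309) mean [ 621.4 -135.8]
scene block 312 ((431.55230712890625, 18.643814086914062), (90.67158508300781, 53.225608825683594), 72.36579895019531) mean [432.3  19.9]
scene slot 114 ((452.6546936035156, 18.598495483398438), (73.37507629394531, 48.38724899291992), 70.85848999023438) mean [458.2  16.1]
scene crowded plate 957 ((656.3438110351562, -138.35853576660156), (119.79275512695312, 107.92443084716797), 89.47428131103516) mean [ 659.6 -131.3]
scene spare plate 976 ((645.04833984375, 186.1827850341797), (107.21764373779297, 119.0524673461914), 1.8472625017166138) mean [650.  198.5]
```

```bash
cat > mv.py <<'E'
import sys,numpy as np
from scipy.spatial.transform import Rotation as Ro
from bench import r
# usage: mv.py x y z yaw  -> shift (cm) & rotvec in tool frame from measured pose; yaw = dir of scraper x axis (deg)
def cur():
    s=r.sense();return s,np.array(s['tool_pos']),Ro.from_euler('xyz',s['tcp_rot'],degrees=True)
def target(yaw,flip):
    a=np.radians(yaw);xt=np.array([0,0,-1.]);zt=np.array([-np.sin(a),np.cos(a),0])*(1 if flip==0 else -1)
    return Ro.from_matrix(np.stack([xt,np.cross(zt,xt),zt],1))
if __name__=="__main__":
    s,p,R=cur();print("t",round(s['time'],2),"tcp",p.round(2),"F",s['ft_force'].round(2),"gap",round(s['finger_gap'],1),"j",s['joint_pos'].round(0))
    if len(sys.argv)>4:
        t=np.array([float(a) for a in sys.argv[1:4]]);yaw=float(sys.argv[4])
        c=[(R.inv()*target(yaw,f)).as_rotvec(degrees=True) for f in(0,1)];v=min(c,key=np.linalg.norm)
        print("shift cm",(R.inv().apply(t-p)/10).round(3),"rotvec",v.round(2),"other",max(c,key=np.linalg.norm).round(1))
        print("tool y,z axes in world",R.as_matrix()[:,1].round(3),R.as_matrix()[:,2].round(3))
E
python3 mv.py 556 -138 300 0
```

```text
t 0.1 tcp [263.26 538.56 209.64] F [-0.84 -0.29 -0.27] gap 85.2 j [59.  8. 85.  0. 87. -5.]
shift cm [ -8.965 -56.017 -47.934] rotvec [-26.06  -0.09  -0.03] other [ 1.539e+02 -0.000e+00  1.000e-01]
tool y,z axes in world [-0.898  0.439  0.   ] [ 0.439  0.898 -0.002]
```

>>> {"op": "servo_tool", "data": {"commands": [[[0, -9, -11, -9, -6, 0, 0], [0, -9, -18, -15, -12, 0, 0], [0, -9, -25, -21, -18, 0, 0], [0, -9, -32, -27, -26, 0, 0], [0, -9, -39, -33, -26, 0, 0], [0, -9, -46, -39, -26, 0, 0], [0, -9, -52, -44, -26, 0, 0], [0, -9, -56, -47.9, -26, 0, 0]]], "force": 40}}

```text
time: 0.9
tool_pos: [418.8, 184.2, 283.0]
tcp_rot: [-71.1, 90.0, 18.8]
ft_force: [0.6, 1.1, 0.7]
finger_gap: 85.4
```

```bash
python3 mv.py 556 -138 300 0
```

```text
t 0.9 tcp [418.78 184.22 283.02] F [0.65 1.07 0.72] gap 85.4 j [ 17. -16. 100.   0.  96. -73.]
shift cm [ -1.698 -13.745 -32.213] rotvec [-0.04  0.    0.01] other [180.   0.  -0.]
tool y,z axes in world [-1.     0.001 -0.   ] [0.001 1.    0.   ]
```

>>> {"op": "servo_tool", "data": {"commands": [[[0, -1.7, -13.7, -32.2, 0, 0, 0], [0, -1.7, -13.7, -32.2, 0, 0, 0], [0, -1.7, -13.7, -32.2, 0, 0, 0], [0, -1.7, -13.7, -32.2, 0, 0, 0], [0, -1.7, -13.7, -32.2, 0, 0, 0], [0, -1.7, -13.7, -32.2, 0, 0, 0], [0, -1.7, -13.7, -32.2, 0, 0, 0], [0, -1.7, -13.7, -32.2, 0, 0, 0]]]}}

```text
time: 1.7
tool_pos: [555.7, -141.4, 298.0]
tcp_rot: [109.0, 89.8, -161.4]
ft_force: [-0.3, 0.5, -0.5]
finger_gap: 85.3
```

```bash
python3 - <<'E'
from bench import r
import cv2,numpy as np
for n in("scene","top"):
    p,d=r.snapshot(n);np.savez(f"{n}1.npz",p=p,d=d)
    q=p[130:280,160:360] if n=="top" else p[110:260,150:350]
    cv2.imwrite(f"pics/{n}1z.png",cv2.resize(q,None,fx=4,fy=4,interpolation=cv2.INTER_CUBIC)[:,:,::-1])
E
python3 mv.py 556 -138 181 0
```

```text
t 1.8 tcp [ 554.91 -137.09  298.79] F [ 0.11  0.7  -0.14] gap 85.7 j [ -19.    2.   82.    0.   96. -109.]
shift cm [11.779 -0.135 -0.102] rotvec [-0.2   0.06 -0.13] other [ 1.798e+02 -2.000e-01 -1.000e-01]
tool y,z axes in world [-1.     0.003  0.002] [0.003 1.    0.001]
```

View pics/scene1z.png

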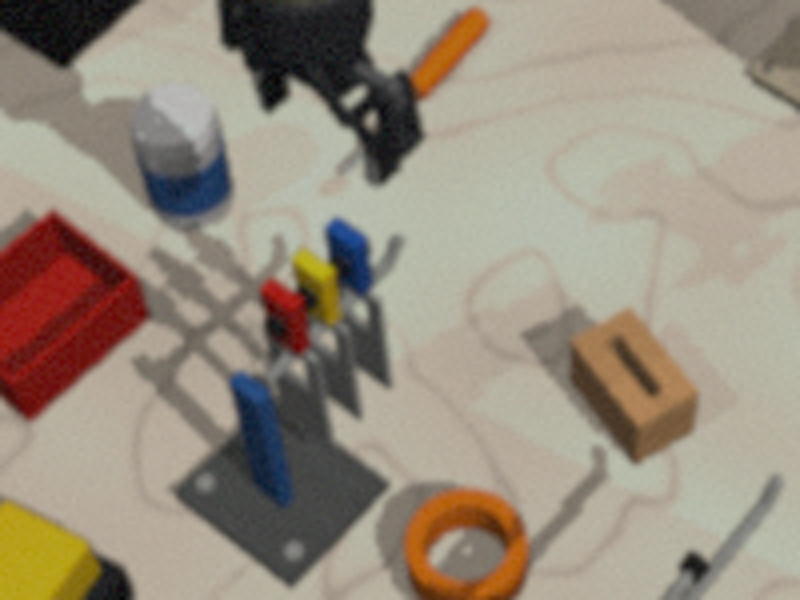

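View pics/top1z.png

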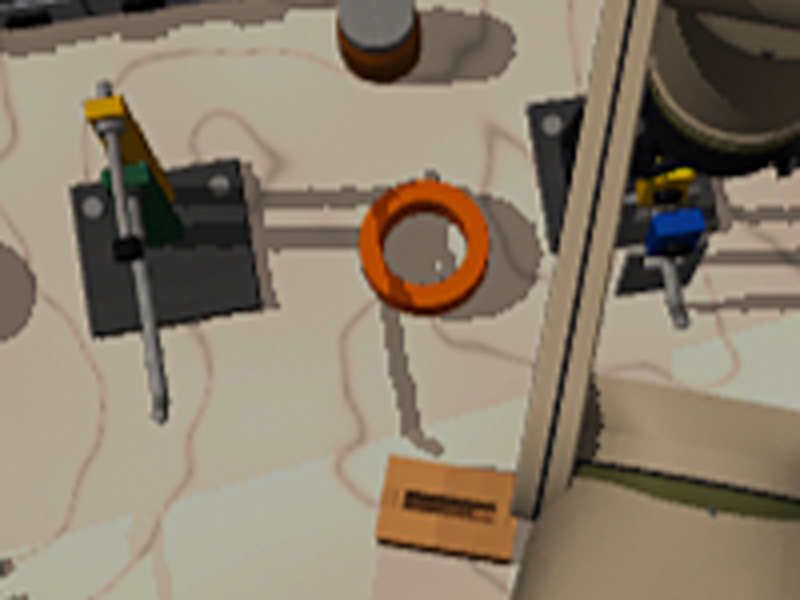

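```bash
python3 - <<'E'
from h import *
z=np.load("scene1.npz");W=cloud("scene",z['d'])
for u,v in((217,135),(246,155),(242,152),(248,152),(214,133),(220,135)): print(u,v,W[v,u].round(0),ray("scene",u,v,312).round(0))
E
```

```text
217 135 [ 564. -183.  342.] [ 548. -203.  312.]
246 155 [565. -85. 342.] [ 549. -101.  312.]
242 152 [567. -95. 348.] [ 548. -116.  312.]
248 152 [556. -85. 345.] [ 539. -104.  312.]
214 133 [ 562. -196.  339.] [ 549. -214.  312.]
220 135 [ 553. -185.  330.] [ 544. -197.  312.]
```

>>> {"op": "servo_tool", "data": {"commands": [[[0, 3, -0.1, -0.1, 0, 0, 0], [0, 6, -0.1, -0.1, 0, 0, 0], [0, 9, -0.1, -0.1, 0, 0, 0], [0, 11.7, -0.1, -0.1, 0, 0, 0], [0, 11.7, -0.1, -0.1, 0, 0, 0], [0, 11.7, -0.1, -0.1, 0, 0, 0]]]}}

```text
time: 2.4
tool_pos: [555.9, -135.8, 183.5]
tcp_rot: [52.8, 90.0, 142.8]
ft_force: [1.1, -0.4, 0.4]
finger_gap: 85.7
```

```bash
python3 - <<'E'
from bench import r
import cv2,numpy as np
for n in("scene",):
    p,d=r.snapshot(n);np.savez(f"{n}2.npz",p=p,d=d)
    q=p[110:260,150:350]
    cv2.imwrite(f"pics/{n}2z.png",cv2.resize(q,None,fx=4,fy=4,interpolation=cv2.INTER_CUBIC)[:,:,::-1])
E
python3 mv.py 556 -138 181 0
```

```text
t 2.45 tcp [ 556.83 -136.38  184.88] F [0.29 0.66 1.58] gap 85.3 j [ -19.    4.   92.    0.   84. -109.]
shift cm [ 0.388  0.083 -0.162] rotvec [ 0.   -0.03  0.1 ] other [-180.    -0.2   -0. ]
tool y,z axes in world [-1.    -0.    -0.002] [-0.     1.    -0.001]
```

View pics/scene2z.png

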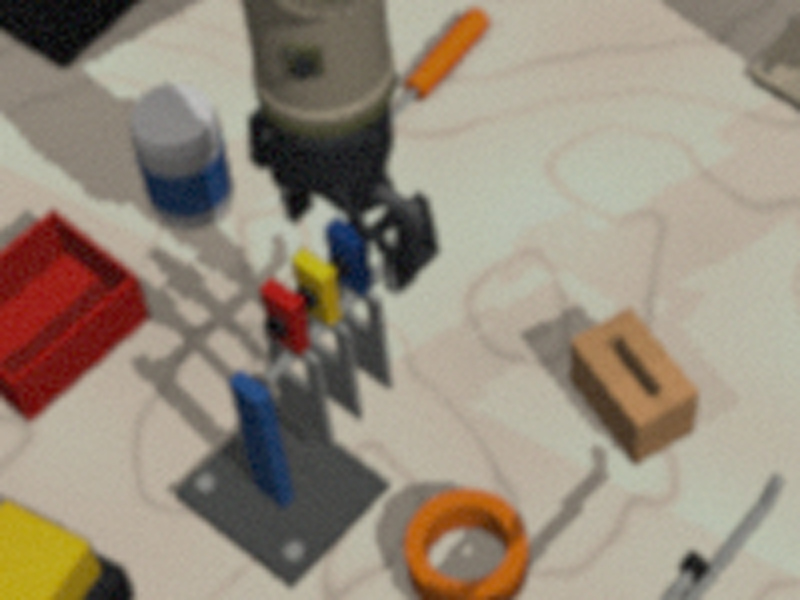

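>>> {"op": "servo_tool", "data": {"commands": [[[0, 0.3, 0, -0.1, 0, 0, 0], [120, 0.3, 0, -0.1, 0, 0, 0], [200, 0.3, 0, -0.1, 0, 0, 0], [255, 0.3, 0, -0.1, 0, 0, 0], [255, 0.3, 0, -0.1, 0, 0, 0], [255, 0.3, 0, -0.1, 0, 0, 0], [255, 0.3, 0, -0.1, 0, 0, 0], [255, 0.3, 0, -0.1, 0, 0, 0]]], "force": 40}}

```text
time: 3.25
tool_pos: [556.5, -138.2, 180.5]
tcp_rot: [-112.6, 90.0, -22.7]
ft_force: [1.0, -0.7, 3.7]
finger_gap: 29.3
```

```bash
python3 mv.py 556 -138 205 0
```

```text
t 3.25 tcp [ 556.5  -138.18  180.5 ] F [ 0.98 -0.71  3.66] gap 29.3 j [ -19.    4.   92.   -0.   84. -109.]
shift cm [-2.45   0.048  0.017] rotvec [-0.06 -0.02  0.04] other [1.799e+02 1.000e-01 0.000e+00]
tool y,z axes in world [-1.     0.001 -0.001] [ 0.001  1.    -0.   ]
```

>>> {"op": "servo_tool", "data": {"commands": [[[255, -0.7, 0, 0, 0, 0, 0], [255, -1.4, 0, 0, 0, 0, 0], [255, -2.1, 0, 0, 0, 0, 0], [255, -2.1, 0, 0, 0, 0, 0], [255, -2.1, 0, 0, 0, 0, 0]]]}}

```text
time: 3.75
tool_pos: [556.4, -138.1, 201.3]
tcp_rot: [-106.0, 90.0, -16.1]
ft_force: [0.2, -0.1, -3.5]
finger_gap: 29.6
```

```bash
python3 - <<'E'
from h import *
print(ray("top",330,210,172).round(0),ray("top",200,234,172).round(0),ray("scene",350/4+150+10,240/4+110,172).round(0))
E
python3 mv.py 556 -138 202 0
python3 - <<'E'
from bench import r
import cv2,numpy as np
for n in("scene",):
    p,d=r.snapshot(n);np.savez(f"{n}3.npz",p=p,d=d)
    q=p[110:260,150:350]
    cv2.imwrite(f"pics/{n}3z.png",cv2.resize(q,None,fx=4,fy=4,interpolation=cv2.INTER_CUBIC)[:,:,::-1])
E
```

```text
[ 505. -141.  172.] [492. 180. 172.] [ 514. -140.  172.]
t 3.75 tcp [ 556.37 -138.06  201.28] F [ 0.22 -0.08 -3.47] gap 29.6 j [ -19.    4.   90.    0.   86. -109.]
shift cm [-0.072  0.037  0.006] rotvec [-0.06 -0.01  0.03] other [179.9   0.    0. ]
tool y,z axes in world [-1.     0.001 -0.   ] [ 0.001  1.    -0.   ]
```

View pics/scene3z.png

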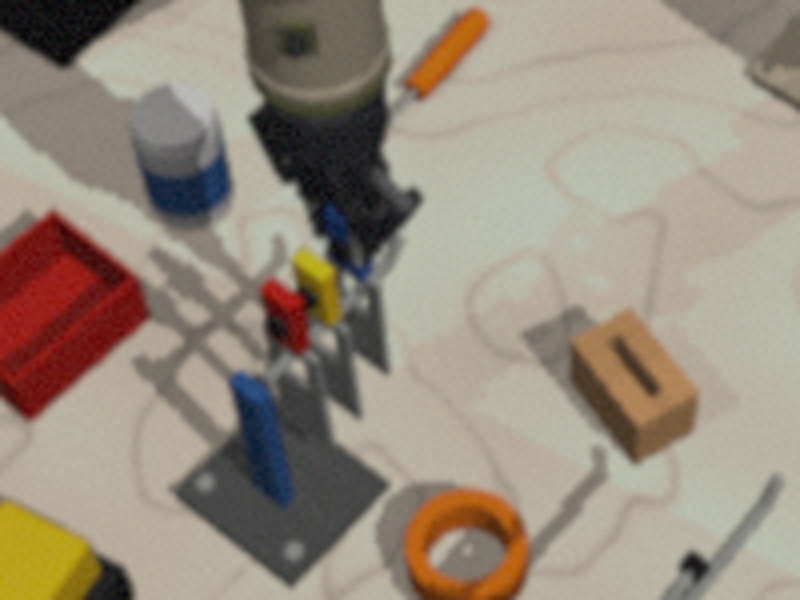

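>>> {"op": "servo_tool", "data": {"commands": [[[255, 0, 2, 0, 0, 0, 0], [255, 0, 4, 0, 0, 0, 0], [255, 0, 6, 0, 0, 0, 0], [255, 0, 8.7, 0, 0, 0, 0], [255, 0, 8.7, 3, 0, 0, 0], [255, 0, 8.7, 7, 0, 0, 0], [255, 0, 8.7, 11, 0, 0, 0], [255, 0, 8.7, 15, 0, 0, 0]]]}}

```text
time: 4.6
tool_pos: [468.9, 13.3, 200.8]
tcp_rot: [64.1, 90.0, 154.0]
ft_force: [0.9, -0.4, -3.5]
finger_gap: 29.3
```

```bash
python3 mv.py 465 181.5 202 1.7
```

```text
t 4.6 tcp [468.89  13.32 200.79] F [ 0.87 -0.44 -3.47] gap 29.3 j [ -5. -13. 106.   0.  87. -95.]
shift cm [-0.12   0.421 16.818] rotvec [-1.81  0.   -0.01] other [178.2  -0.   -0. ]
tool y,z axes in world [-1.     0.002  0.   ] [0.002 1.    0.   ]
```

>>> {"op": "servo_tool", "data": {"commands": [[[255, -0.1, 0.4, 4, -1.8, 0, 0], [255, -0.1, 0.4, 8, -1.8, 0, 0], [255, -0.1, 0.4, 12, -1.8, 0, 0], [255, -0.1, 0.4, 15, -1.8, 0, 0], [255, -0.1, 0.4, 16.8, -1.8, 0, 0], [255, -0.1, 0.4, 16.8, -1.8, 0, 0], [255, -0.1, 0.4, 16.8, -1.8, 0, 0]]]}}

```text
time: 5.3
tool_pos: [465.2, 180.0, 201.6]
tcp_rot: [128.1, 89.9, -140.1]
ft_force: [0.2, -0.3, -3.0]
finger_gap: 29.3
```

```bash
cat > snap.py <<'E'
import sys
from bench import r
import cv2,numpy as np
k=sys.argv[1]
B={"top":(130,280,160,360),"scene":(180,330,220,420),"sceneC":(110,260,150,350)}
for a in sys.argv[2:]:
    n="scene" if a[0]=="s" else "top"
    p,d=r.snapshot(n);np.savez(f"{n}{k}.npz",p=p,d=d);b=B[a]
    cv2.imwrite(f"pics/{n}{k}z.png",cv2.resize(p[b[0]:b[1],b[2]:b[3]],None,fx=4,fy=4,interpolation=cv2.INTER_CUBIC)[:,:,::-1])
E
python3 snap.py 4 top scene; python3 mv.py 465 181.5 202 1.7
```

```text
t 5.4 tcp [465.49 179.2  201.76] F [-0.16 -0.6  -3.81] gap 29.2 j [ 15.  -8. 102.  -0.  86. -77.]
shift cm [-0.024  0.042  0.231] rotvec [ 0.01 -0.03 -0.02] other [-180.    0.   -0.]
tool y,z axes in world [-1.   -0.03  0.  ] [-0.03   1.    -0.001]
```

View pics/scene4z.png

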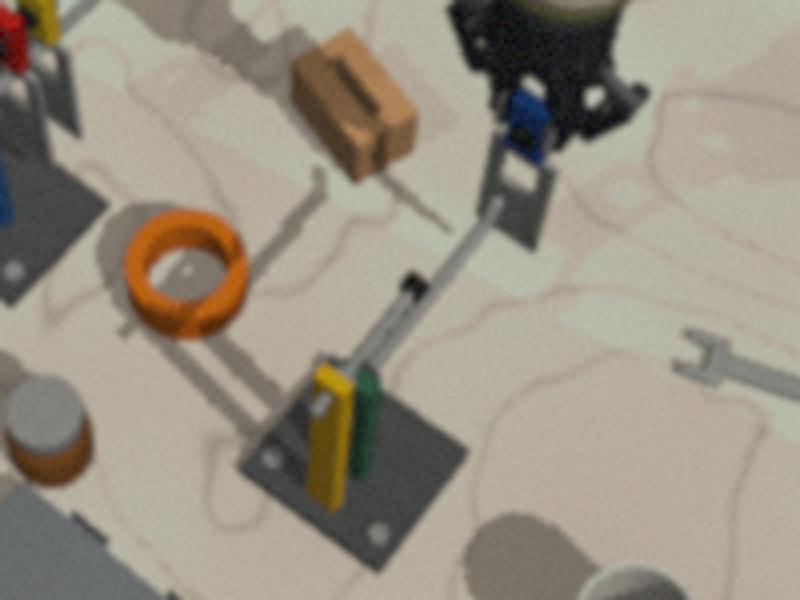

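View pics/top4z.png

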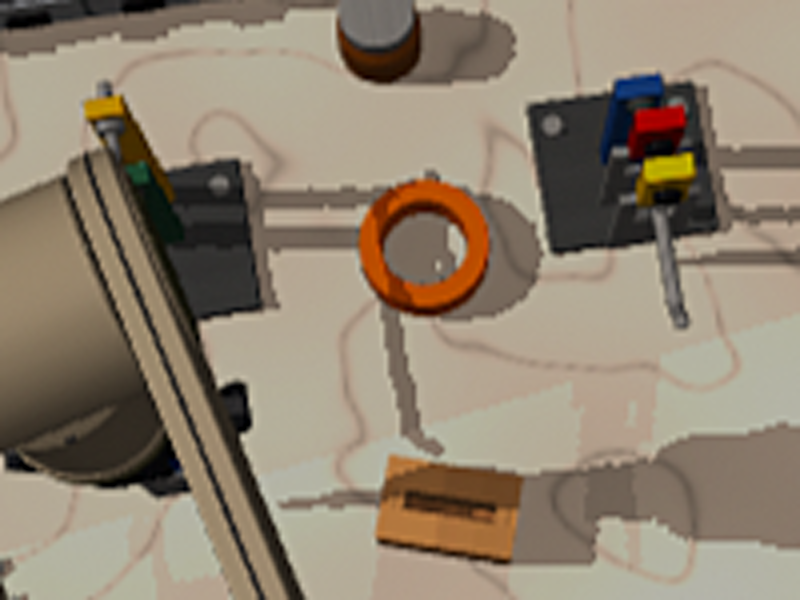

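```bash
python3 - <<'E'
from h import *
z=np.load("scene4.npz");p,d=z['p'],z['d'];W=cloud("scene",d);C=cols(p)['blu']
X,Y,Z=W[...,0],W[...,1],W[...,2]
m=C&(abs(X-470)<40)&(abs(Y-180)<50)&(Z>150)
w=W[m];print(len(w),w.mean(0),w.min(0),w.max(0))
vv,uu=np.nonzero(m)
# rays intersected with plane of handle's rear face x=472+3 (scene bias)
o=CAL['scene']['pose'][:3,3];Rm=CAL['scene']['pose'][:3,:3];c=CAL['scene']
for xp in(472,475):
    P=[]
    for u,v in zip(uu,vv):
        q=Rm@np.array([(u-c['cx'])/c['fx'],(v-c['cy'])/c['fy'],1]);P.append(o+q*(xp-o[0])/q[0])
    P=np.array(P);print(xp,P.min(0).round(1),P.max(0).round(1),cv2.minAreaRect(P[:,1:].astype(np.float32)))
E
```

```text
66 [469.32303275 179.38924622 243.29888548] [463.13266258 166.62808054 197.59729153] [473.76029891 192.27632296 256.7464247 ]
472 [472.  167.7 203.5] [472.  193.  267.5] ((182.49526977539062, 235.43145751953125), (24.25566291809082, 65.42405700683594), 7.437968730926514)
475 [475.  169.2 209.1] [475.  194.3 272.8] ((183.86630249023438, 240.8937225341797), (24.134305953979492, 65.09675598144531), 7.437950134277344)
```

>>> {"op": "servo_tool", "data": {"commands": [[[255, 0, -1, 0.1, 0, 0, 0], [255, 0, -2, 0.1, 0, 0, 0], [255, 0, -3, 0.1, 0, 0, 0], [255, 0, -4, 0.1, 0, 0, 0], [255, 0, -5, 0.1, 0, 0, 0], [255, 0, -6.5, 0.1, 0, 0, 0], [255, 0, -6.5, 0.1, 0, 0, 0]]]}}

```text
time: 6.1
tool_pos: [532.1, 182.8, 201.8]
tcp_rot: [-119.3, 90.0, -27.6]
ft_force: [-0.1, -0.9, -3.0]
finger_gap: 29.4
```

```bash
python3 snap.py 5 scene; python3 mv.py 560 184 183 1.7
```

```text
t 6.15 tcp [531.12 182.91 201.71] F [-0.22 -0.52 -3.06] gap 29.1 j [ 14.   2.  92.   0.  86. -78.]
shift cm [ 1.869 -2.891  0.023] rotvec [ 0.02 -0.01 -0.03] other [-1.8e+02  1.0e-01 -0.0e+00]
tool y,z axes in world [-1.    -0.03   0.001] [-0.03  1.   -0.  ]
```

View pics/scene5z.png

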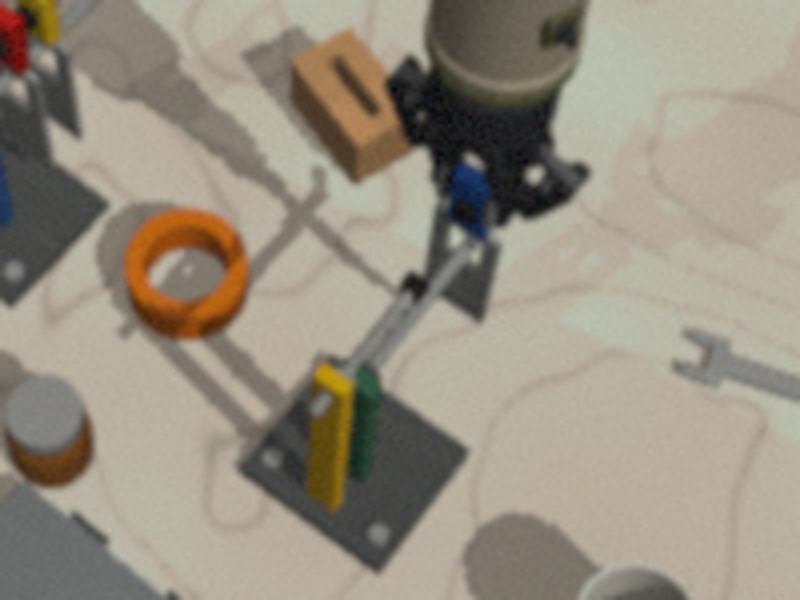

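>>> {"op": "servo_tool", "data": {"commands": [[[255, 0.9, 0, 0, 0, 0, 0], [255, 1.9, 0, 0, 0, 0, 0], [255, 1.9, -0.8, 0, 0, 0, 0], [255, 1.9, -1.6, 0, 0, 0, 0], [255, 1.9, -2.4, 0, 0, 0, 0], [255, 1.9, -2.8, 0, 0, 0, 0], [255, 1.9, -2.8, 0, 0, 0, 0]]]}}

```text
time: 6.85
tool_pos: [559.2, 183.8, 183.0]
tcp_rot: [-89.6, 90.0, 2.1]
ft_force: [-0.6, 0.1, -2.9]
finger_gap: 29.4
```

```bash
python3 mv.py 575 184.5 183 1.7
```

```text
t 6.85 tcp [559.16 183.83 183.03] F [-0.61  0.1  -2.87] gap 29.4 j [ 13.   6.  89.  -0.  84. -79.]
shift cm [ 0.003 -1.586  0.019] rotvec [0.02 0.   0.01] other [-180.   -0.    0.]
tool y,z axes in world [-1.   -0.03 -0.  ] [-0.03  1.    0.  ]
```

>>> {"op": "servo_tool", "data": {"commands": [[[255, 0, -0.2, 0, 0, 0, 0], [255, 0, -0.4, 0, 0, 0, 0], [255, 0, -0.6, 0, 0, 0, 0], [255, 0, -0.8, 0, 0, 0, 0], [255, 0, -0.8, 0, 0, 0, 0]]]}}

```text
time: 7.35
tool_pos: [566.7, 184.1, 183.1]
tcp_rot: [-94.1, 90.0, -2.3]
ft_force: [0.8, -0.1, -3.0]
finger_gap: 29.4
```

>>> {"op": "servo_tool", "data": {"commands": [[[255, 0, -0.1, 0, 0, 0, 0], [255, 0, -0.2, 0, 0, 0, 0], [255, 0, -0.2, 0, 0, 0, 0]]]}}

```text
time: 7.65
tool_pos: [568.6, 184.2, 183.0]
tcp_rot: [-81.8, 90.0, 9.9]
ft_force: [0.3, 0.5, -2.7]
finger_gap: 29.6
```

>>> {"op": "servo_tool", "data": {"commands": [[[255, 0, -0.1, 0, 0, 0, 0], [255, 0, -0.15, 0, 0, 0, 0], [255, 0, -0.15, 0, 0, 0, 0]]]}}

```text
time: 7.95
tool_pos: [570.0, 184.2, 183.0]
tcp_rot: [-162.1, 90.0, -70.4]
ft_force: [-0.7, -0.5, -2.3]
finger_gap: 29.6
```

>>> {"op": "servo_tool", "data": {"commands": [[[255, 0, -0.1, 0, 0, 0, 0], [255, 0, -0.15, 0, 0, 0, 0], [255, 0, -0.15, 0, 0, 0, 0]]]}}

```text
time: 8.25
tool_pos: [571.6, 184.3, 183.1]
tcp_rot: [-98.3, 90.0, -6.5]
ft_force: [-0.3, 0.6, -3.2]
finger_gap: 29.1
```

>>> {"op": "servo_tool", "data": {"commands": [[[255, 0, -0.1, 0, 0, 0, 0], [255, 0, -0.1, 0, 0, 0, 0]]]}}

```text
time: 8.45
tool_pos: [572.5, 184.3, 183.0]
tcp_rot: [127.7, 90.0, -140.5]
ft_force: [-0.0, 0.9, -2.2]
finger_gap: 29.3
```

>>> {"op": "servo_tool", "data": {"commands": [[[255, 0, -0.1, 0, 0, 0, 0], [255, 0, -0.1, 0, 0, 0, 0]]]}}

```text
time: 8.65
tool_pos: [573.6, 184.4, 183.0]
tcp_rot: [-109.8, 90.0, -18.1]
ft_force: [0.2, 0.2, -2.7]
finger_gap: 29.3
```

>>> {"op": "servo_tool", "data": {"commands": [[[255, 0, -0.1, 0, 0, 0, 0], [255, 0, -0.1, 0, 0, 0, 0]]]}}

```text
time: 8.85
tool_pos: [574.5, 184.4, 183.0]
tcp_rot: [117.7, 90.0, -150.5]
ft_force: [0.3, 0.4, -2.4]
finger_gap: 29.4
```

>>> {"op": "servo_tool", "data": {"commands": [[[255, 0, -0.1, 0, 0, 0, 0], [255, 0, -0.1, 0, 0, 0, 0]]]}}

```text
time: 9.05
tool_pos: [575.5, 184.4, 183.0]
tcp_rot: [-171.9, 90.0, -80.1]
ft_force: [-0.6, 0.1, -3.2]
finger_gap: 29.1
```

>>> {"op": "servo_tool", "data": {"commands": [[[255, 0, -0.1, 0, 0, 0, 0], [255, 0, -0.1, 0, 0, 0, 0]]]}}

```text
time: 9.25
tool_pos: [576.3, 184.4, 183.0]
tcp_rot: [93.2, 90.0, -175.0]
ft_force: [-1.4, 0.4, -1.3]
finger_gap: 29.3
```

>>> {"op": "servo_tool", "data": {"commands": [[[255, 0, -0.05, 0, 0, 0, 0], [255, 0, -0.05, 0, 0, 0, 0]]]}}

```text
time: 9.45
tool_pos: [576.6, 184.5, 183.0]
tcp_rot: [94.6, 90.0, -173.7]
ft_force: [-3.2, -0.5, -1.0]
finger_gap: 29.2
```

>>> {"op": "servo_tool", "data": {"commands": [[[255, 0, -0.05, 0, 0, 0, 0], [255, 0, -0.05, 0, 0, 0, 0]]]}}

```text
time: 9.65
tool_pos: [577.2, 184.4, 183.0]
tcp_rot: [95.9, 90.0, -172.3]
ft_force: [-5.3, -0.3, 0.3]
finger_gap: 29.2
```

>>> {"op": "servo_tool", "data": {"commands": [[[255, 0, -0.04, 0, 0, 0, 0], [255, 0, -0.08, 0, 0, 0, 0], [255, 0, -0.08, 0, 0, 0, 0]]]}}

```text
time: 9.95
tool_pos: [577.7, 184.5, 183.0]
tcp_rot: [94.4, 89.9, -173.9]
ft_force: [-6.3, -0.9, 1.4]
finger_gap: 29.3
```

>>> {"op": "servo_tool", "data": {"commands": [[[255, 0, 0, 0, 0, 0, 0], [255, 0, 0, 0, 0, 0, 0], [255, 0, 0, 0, 0, 0, 0], [255, 0, 0, 0, 0, 0, 0]]]}}

```text
time: 10.35
tool_pos: [577.6, 184.5, 183.0]
tcp_rot: [93.8, 89.9, -174.5]
ft_force: [-7.0, -0.6, 0.5]
finger_gap: 29.4
```

>>> {"op": "servo_tool", "data": {"commands": [[[255, 0, -0.04, 0, 0, 0, 0], [255, 0, -0.04, 0, 0, 0, 0], [255, 0, -0.04, 0, 0, 0, 0], [255, 0, -0.04, 0, 0, 0, 0], [255, 0, -0.04, 0, 0, 0, 0], [255, 0, -0.04, 0, 0, 0, 0]]]}}

```text
time: 10.95
tool_pos: [577.9, 184.5, 183.0]
tcp_rot: [93.9, 89.9, -174.4]
ft_force: [-7.8, -0.4, 1.1]
finger_gap: 29.1
```

```bash
python3 snap.py 6 scene; python3 mv.py 577 184.5 181 1.7
```

```text
t 11.0 tcp [577.89 184.5  182.98] F [-7.9  -1.48  1.33] gap 29.2 j [ 13.   9.  86.   0.  85. -79.]
shift cm [0.198 0.088 0.003] rotvec [ 0.05 -0.01 -0.09] other [-1.799e+02  1.000e-01 -0.000e+00]
tool y,z axes in world [-1.    -0.031  0.002] [-0.031  1.    -0.   ]
```

View pics/scene6z.png

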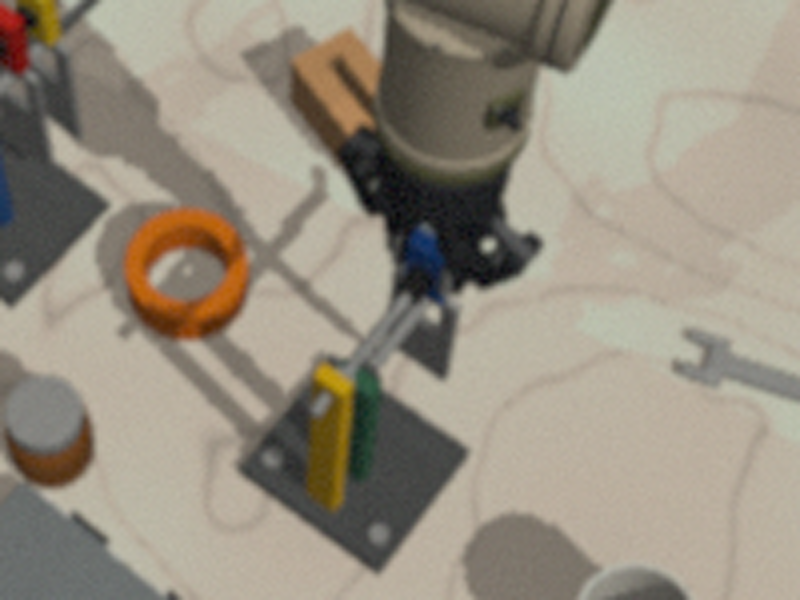

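>>> {"op": "servo_tool", "data": {"commands": [[[255, 0, 0.1, 0, 0, 0, 0], [255, 0, 0.2, 0, 0, 0, 0], [255, 0.1, 0.2, 0, 0, 0, 0], [255, 0.2, 0.2, 0, 0, 0, 0], [255, 0.2, 0.2, 0, 0, 0, 0]]]}}

```text
time: 11.5
tool_pos: [576.7, 184.5, 180.9]
tcp_rot: [24.9, 90.0, 116.6]
ft_force: [-3.6, 0.1, -0.8]
finger_gap: 29.3
```

```bash
python3 mv.py 577 184.5 181 1.7
```

```text
t 11.5 tcp [576.68 184.5  180.91] F [-3.62  0.14 -0.76] gap 29.3 j [ 13.   9.  87.   0.  84. -79.]
shift cm [-0.009 -0.032 -0.001] rotvec [ 0.04  0.   -0.  ] other [-180.    0.    0.]
tool y,z axes in world [-1.   -0.03  0.  ] [-0.03  1.    0.  ]
```

>>> {"op": "servo_tool", "data": {"commands": [[[200, 0, 0.1, 0, 0, 0, 0], [120, 0, 0.1, 0, 0, 0, 0], [60, 0, 0.1, 0, 0, 0, 0], [0, 0, 0.1, 0, 0, 0, 0], [0, 0, 0.1, 0, 0, 0, 0], [0, 0, 0.1, 0, 0, 0, 0]]]}}

```text
time: 12.1
tool_pos: [575.9, 184.4, 181.2]
tcp_rot: [-86.9, 90.0, 4.8]
ft_force: [0.1, -1.0, 0.2]
finger_gap: 85.3
```

```bash
python3 mv.py 577 184.5 300 1.7
```

```text
t 12.1 tcp [575.85 184.4  181.2 ] F [ 0.06 -0.95  0.24] gap 85.3 j [ 13.   9.  87.  -0.  84. -79.]
shift cm [-1.188e+01 -1.200e-01  7.000e-03] rotvec [0.04 0.   0.02] other [-180.   -0.    0.]
tool y,z axes in world [-1.   -0.03 -0.  ] [-0.03  1.    0.  ]
```

>>> {"op": "servo_tool", "data": {"commands": [[[0, -3, 0, 0, 0, 0, 0], [0, -7, 0, 0, 0, 0, 0], [0, -11, 0, 0, 0, 0, 0], [0, -11, 0.5, -4, 1.7, 0, 0], [0, -11, 0.2, -9, 1.7, 0, 0], [0, -11, 0, -14, 1.7, 0, 0], [0, -11, -0.5, -19, 1.7, 0, 0], [0, -11, -1, -24, 1.7, 0, 0]]]}}

```text
time: 12.9
tool_pos: [592.8, -56.4, 291.4]
tcp_rot: [-100.8, 90.0, -10.8]
ft_force: [0.5, 0.5, 0.6]
finger_gap: 85.5
```

```bash
python3 snap.py 7 top scene; python3 mv.py 588 -138 281 0
```

```text
t 13.0 tcp [592.87 -60.79 290.7 ] F [-0.37  0.45 -0.82] gap 85.5 j [ -11.    6.   79.   -0.   95. -100.]
shift cm [ 0.988  0.442 -7.721] rotvec [-0.33 -0.13 -0.01] other [179.7  -0.    0.2]
tool y,z axes in world [-1.     0.006  0.   ] [ 0.006  1.    -0.002]
```

View pics/scene7z.png

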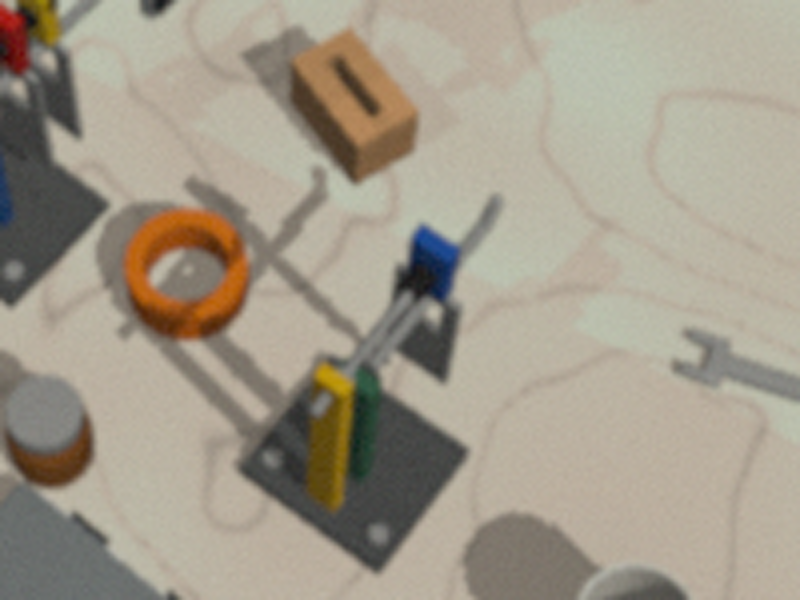

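View pics/top7z.png

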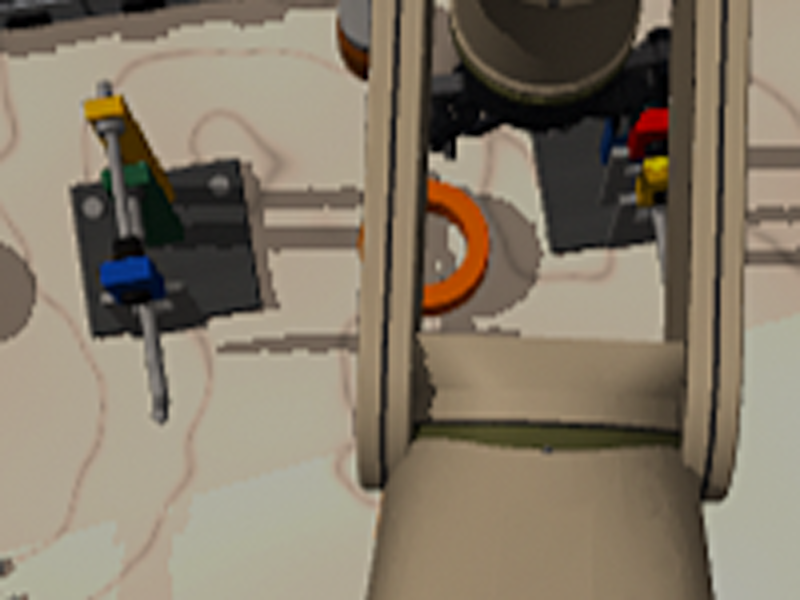

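>>> {"op": "servo_tool", "data": {"commands": [[[0, 1, 0.4, -3, 0, 0, 0], [0, 1, 0.4, -6, 0, 0, 0], [0, 1, 0.4, -7.7, 0, 0, 0], [0, 1, 0.4, -7.7, 0, 0, 0], [0, 1, 0.4, -7.7, 0, 0, 0]]]}}

```text
time: 13.5
tool_pos: [589.2, -131.0, 281.3]
tcp_rot: [-36.8, 90.0, 53.2]
ft_force: [-0.0, 0.4, 0.6]
finger_gap: 85.7
```

```bash
python3 mv.py 588 -138 181 0
```

```text
t 13.5 tcp [ 589.16 -131.    281.27] F [-0.03  0.44  0.57] gap 85.7 j [ -17.    7.   79.    0.   95. -107.]
shift cm [10.026  0.12  -0.705] rotvec [0.02 0.03 0.02] other [-180.   -0.    0.]
tool y,z axes in world [-1. -0. -0.] [-0.     1.     0.001]
```

>>> {"op": "servo_tool", "data": {"commands": [[[0, 3, 0.1, -0.7, 0, 0, 0], [0, 6, 0.1, -0.7, 0, 0, 0], [0, 9, 0.1, -0.7, 0, 0, 0], [0, 10, 0.1, -0.7, 0, 0, 0], [0, 10, 0.1, -0.7, 0, 0, 0], [0, 10, 0.1, -0.7, 0, 0, 0]]]}}

```text
time: 14.1
tool_pos: [588.8, -138.0, 182.7]
tcp_rot: [-103.8, 89.9, -13.7]
ft_force: [-0.2, 0.4, 0.1]
finger_gap: 85.4
```

```bash
python3 mv.py 588 -138 181 0; python3 snap.py 8 sceneC
```

```text
t 14.1 tcp [ 588.77 -138.05  182.71] F [-0.24  0.4   0.11] gap 85.4 j [ -18.    9.   87.    0.   84. -108.]
shift cm [0.17  0.078 0.005] rotvec [ 0.09 -0.02  0.1 ] other [-179.9   -0.2   -0. ]
tool y,z axes in world [-1.    -0.002 -0.002] [-0.002  1.    -0.   ]
```

View pics/scene8z.png

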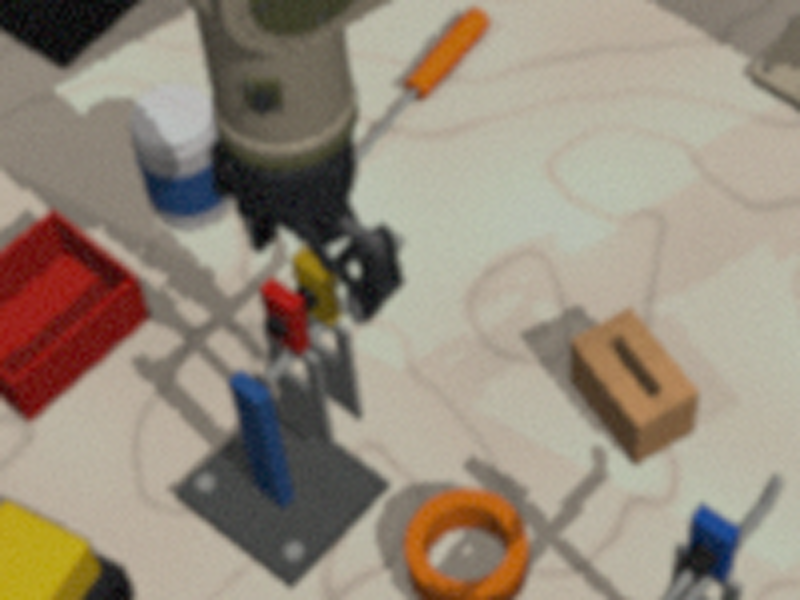

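>>> {"op": "servo_tool", "data": {"commands": [[[0, 0.1, 0, 0, 0, 0, 0], [120, 0.1, 0, 0, 0, 0, 0], [200, 0.1, 0, 0, 0, 0, 0], [255, 0.1, 0, 0, 0, 0, 0], [255, 0.1, 0, 0, 0, 0, 0], [255, 0.1, 0, 0, 0, 0, 0], [255, 0.1, 0, 0, 0, 0, 0], [255, 0.1, 0, 0, 0, 0, 0]]]}}

```text
time: 14.95
tool_pos: [588.1, -138.8, 180.3]
tcp_rot: [-129.6, 90.0, -39.6]
ft_force: [0.2, -1.4, 1.3]
finger_gap: 29.5
```

>>> {"op": "servo_tool", "data": {"commands": [[[255, -0.7, 0, 0, 0, 0, 0], [255, -1.4, 0, 0, 0, 0, 0], [255, -2.1, 0, 0, 0, 0, 0], [255, -2.1, 0, 0, 0, 0, 0], [255, -2.1, 0, 0, 0, 0, 0]]]}}

```text
time: 15.45
tool_pos: [588.1, -138.5, 201.4]
tcp_rot: [-103.4, 90.0, -13.4]
ft_force: [0.2, -0.2, -2.2]
finger_gap: 29.3
```

```bash
python3 mv.py 470 -138 202 0; python3 snap.py 9 sceneC
```

```text
t 15.45 tcp [ 588.15 -138.55  201.39] F [ 0.16 -0.25 -2.2 ] gap 29.3 j [ -18.    8.   85.    0.   86. -108.]
shift cm [-0.068 11.815  0.064] rotvec [ 0.05 -0.01  0.04] other [-1.8e+02 -1.0e-01 -0.0e+00]
tool y,z axes in world [-1.    -0.001 -0.001] [-0.001  1.    -0.   ]
```

View pics/scene9z.png

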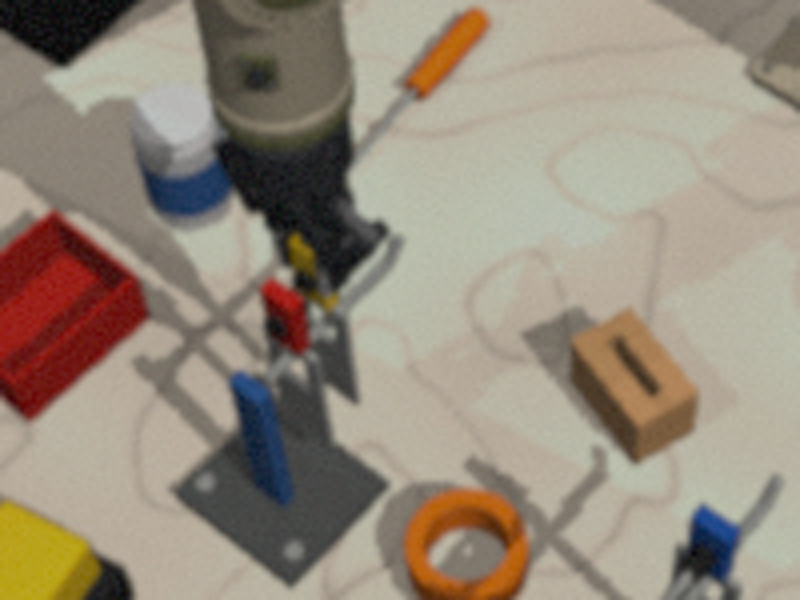

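>>> {"op": "servo_tool", "data": {"commands": [[[255, 0, 2, 0, 0, 0, 0], [255, 0, 4, 0, 0, 0, 0], [255, 0, 6, 0, 0, 0, 0], [255, 0, 8, 0, 0, 0, 0], [255, 0, 10, 0, 0, 0, 0], [255, 0, 12, 0, 0, 0, 0], [255, 0, 12.2, 2, 0, 0, 0], [255, 0, 12.2, 6, 0, 0, 0]]]}}

```text
time: 16.3
tool_pos: [465.2, -79.9, 200.8]
tcp_rot: [175.2, 89.9, -95.0]
ft_force: [1.0, 0.8, -2.6]
finger_gap: 29.5
```

>>> {"op": "servo_tool", "data": {"commands": [[[255, 0, 0, 4, -0.9, 0, 0], [255, 0, 0, 8, -1.8, 0, 0], [255, 0, 0, 12, -1.8, 0, 0], [255, 0, 0, 16, -1.8, 0, 0], [255, 0, 0, 20, -1.8, 0, 0], [255, 0, 0, 24, -1.8, 0, 0], [255, 0, 0, 25.5, -1.8, 0, 0], [255, 0, 0, 25.5, -1.8, 0, 0]]]}}

```text
time: 17.1
tool_pos: [465.2, 178.1, 200.6]
tcp_rot: [78.9, 90.0, 170.9]
ft_force: [-0.5, 0.3, -2.5]
finger_gap: 29.6
```

```bash
python3 mv.py 465 181.0 202 1.7
```

```text
t 17.1 tcp [465.17 178.09 200.62] F [-0.48  0.34 -2.51] gap 29.6 j [ 15.  -8. 102.   0.  86. -77.]
shift cm [-0.138  0.007  0.291] rotvec [ 0.33  0.01 -0.04] other [-1.797e+02  1.000e-01  0.000e+00]
tool y,z axes in world [-0.999 -0.035  0.001] [-0.035  0.999  0.   ]
```

>>> {"op": "servo_tool", "data": {"commands": [[[255, -0.1, 0, 0.2, 0.3, 0, 0], [255, -0.1, -1, 0.2, 0.3, 0, 0], [255, -0.1, -2, 0.2, 0.3, 0, 0], [255, -0.1, -3, 0.2, 0.3, 0, 0], [255, -0.1, -4, 0.2, 0.3, 0, 0], [255, -0.1, -5, 0.2, 0.3, 0, 0], [255, -0.1, -6, 0.2, 0.3, 0, 0], [255, -0.1, -6, 0.2, 0.3, 0, 0]]]}}

```text
time: 17.9
tool_pos: [526.8, 180.1, 201.8]
tcp_rot: [146.6, 90.0, -121.9]
ft_force: [-0.6, 0.1, -2.7]
finger_gap: 29.0
```

```bash
python3 mv.py 538 183.2 183 1.7; python3 snap.py 10 scene
```

```text
t 17.9 tcp [526.76 180.1  201.76] F [-0.65  0.13 -2.68] gap 29.0 j [ 14.   1.  93.  -0.  86. -78.]
shift cm [ 1.875 -1.132  0.281] rotvec [-0.19 -0.01 -0.  ] other [179.8  -0.    0. ]
tool y,z axes in world [-1.    -0.026  0.   ] [-0.026  1.    -0.   ]
```

View pics/scene10z.png

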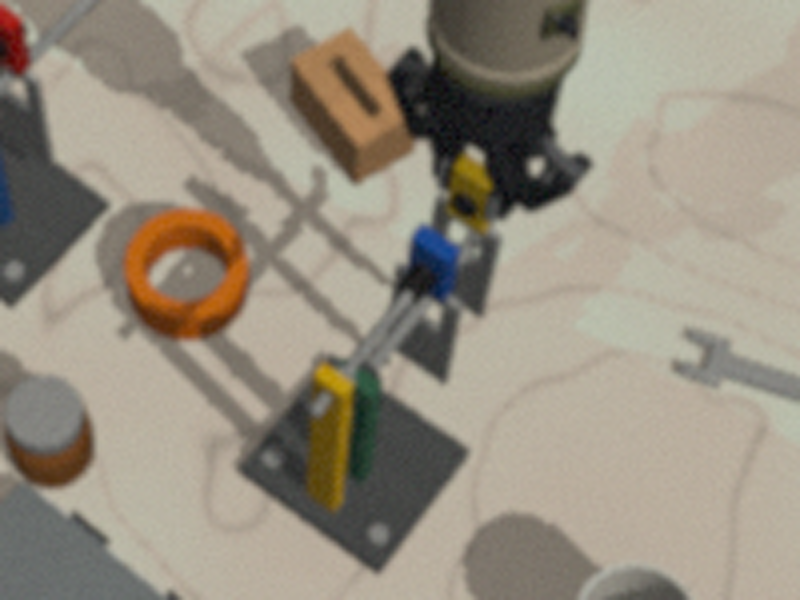

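>>> {"op": "servo_tool", "data": {"commands": [[[255, 0.6, 0, 0.3, 0, 0, 0], [255, 1.3, 0, 0.3, 0, 0, 0], [255, 1.9, 0, 0.3, 0, 0, 0], [255, 1.9, -0.5, 0.3, 0, 0, 0], [255, 1.9, -1.1, 0.3, 0, 0, 0], [255, 1.9, -1.6, 0.3, 0, 0, 0], [255, 1.9, -1.6, 0.3, 0, 0, 0]]]}}

```text
time: 18.65
tool_pos: [542.5, 183.7, 183.4]
tcp_rot: [-81.0, 89.9, 10.5]
ft_force: [-1.0, -0.1, -1.7]
finger_gap: 29.6
```

>>> {"op": "servo_tool", "data": {"commands": [[[255, 0, -0.1, 0, 0, 0, 0], [255, 0, -0.2, 0, 0, 0, 0], [255, 0, -0.3, 0, 0, 0, 0], [255, 0, -0.3, 0, 0, 0, 0]]]}}

```text
time: 19.05
tool_pos: [544.6, 183.8, 183.1]
tcp_rot: [-64.0, 90.0, 27.5]
ft_force: [0.2, -0.4, -1.4]
finger_gap: 29.5
```

>>> {"op": "servo_tool", "data": {"commands": [[[255, 0.1, -0.1, 0, 0, 0, 0], [255, 0.1, -0.2, 0, 0, 0, 0], [255, 0.1, -0.25, 0, 0, 0, 0], [255, 0.1, -0.25, 0, 0, 0, 0]]]}}

```text
time: 19.45
tool_pos: [547.1, 183.9, 182.0]
tcp_rot: [90.6, 90.0, -177.8]
ft_force: [-0.0, -0.3, -1.4]
finger_gap: 29.6
```

>>> {"op": "servo_tool", "data": {"commands": [[[255, 0, -0.1, 0, 0, 0, 0], [255, 0, -0.15, 0, 0, 0, 0], [255, 0, -0.15, 0, 0, 0, 0]]]}}

```text
time: 19.75
tool_pos: [548.1, 184.0, 182.1]
tcp_rot: [89.9, 89.9, -178.6]
ft_force: [-4.7, -1.3, 0.8]
finger_gap: 29.2
```

>>> {"op": "servo_tool", "data": {"commands": [[[255, 0, -0.1, 0, 0, 0, 0], [255, 0, -0.1, 0, 0, 0, 0]]]}}

```text
time: 19.95
tool_pos: [548.7, 184.0, 182.0]
tcp_rot: [91.2, 89.9, -177.3]
ft_force: [-6.3, 0.4, 1.6]
finger_gap: 29.5
```

>>> {"op": "servo_tool", "data": {"commands": [[[255, 0, -0.06, 0, 0, 0, 0], [255, 0, -0.06, 0, 0, 0, 0], [255, 0, -0.06, 0, 0, 0, 0]]]}}

```text
time: 20.25
tool_pos: [549.0, 184.0, 182.1]
tcp_rot: [93.1, 89.9, -175.3]
ft_force: [-8.9, 0.3, 3.0]
finger_gap: 29.4
```

```bash
python3 mv.py 538 183.2 183 1.7; python3 snap.py 11 scene
```

```text
t 20.25 tcp [548.99 184.   182.06] F [-8.9   0.3   3.02] gap 29.4 j [ 13.   5.  91.   0.  84. -78.]
shift cm [-0.091  1.101 -0.05 ] rotvec [-0.14 -0.01 -0.14] other [179.9  -0.2   0. ]
tool y,z axes in world [-1.    -0.027  0.002] [-0.027  1.    -0.   ]
```

View pics/scene11z.png

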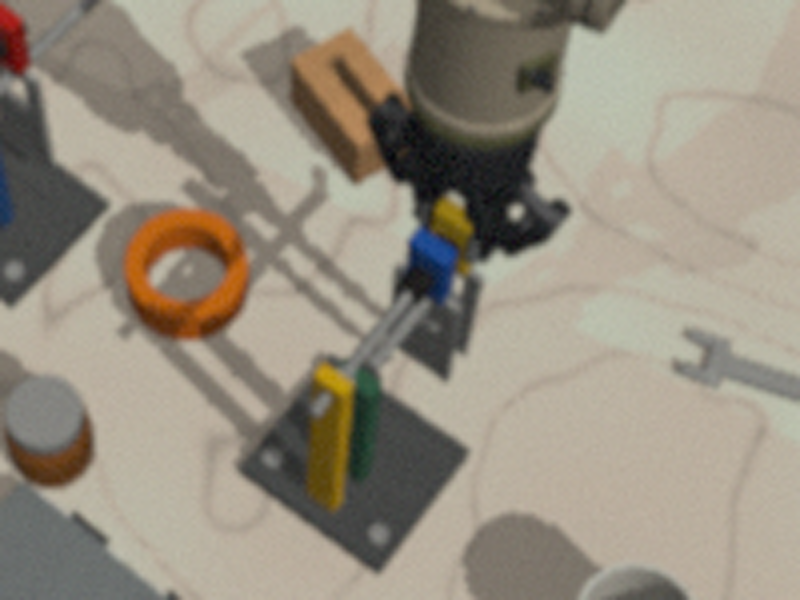

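>>> {"op": "servo_tool", "data": {"commands": [[[255, 0, -0.03, 0, 0, 0, 0], [255, 0, -0.03, 0, 0, 0, 0], [255, 0, -0.03, 0, 0, 0, 0], [255, 0, -0.03, 0, 0, 0, 0], [255, 0, -0.03, 0, 0, 0, 0]]]}}

```text
time: 20.8
tool_pos: [549.1, 184.0, 182.1]
tcp_rot: [93.2, 89.8, -175.2]
ft_force: [-9.6, -1.7, 3.4]
finger_gap: 29.3
```

```bash
python3 snap.py 12 scene; python3 - <<'E'
from h import *
for k in("7","10","11","12"):
    z=np.load(f"scene{k}.npz");p=z['p'];W=cloud("scene",z['d']);C=cols(p)['blu'].copy();C[:, :310]=0;C[:,345:]=0;C[:225]=0;C[265:]=0
    v,u=np.nonzero(C);w=W[C];print(k,len(u),u.mean().round(2),v.mean().round(2),np.nanmean(w,0).round(1),"left edge by row",[int(u[v==q].min()) for q in range(238,254,2) if (v==q).any()],[int(u[v==q].max()) for q in range(238,254,2) if (v==q).any()])
E
python3 mv.py 549 184 181 1.7
```

```text
7 100 328.39 244.13 [577.6 188.4 219.6] left edge by row [324, 324, 324, 323, 327, 329, 329, 329] [327, 330, 333, 333, 332, 332, 331, 331]
10 111 328.67 244.05 [576.8 188.8 219.4] left edge by row [324, 324, 324, 323, 327, 329, 330, 328] [329, 331, 333, 333, 333, 333, 332, 332]
11 109 328.12 244.33 [579.  188.5 221.2] left edge by row [324, 323, 323, 323, 326, 328, 329, 329] [327, 331, 333, 333, 332, 332, 331, 331]
12 111 328.19 244.53 [579.  188.8 220.2] left edge by row [324, 323, 323, 323, 326, 328, 329, 328] [326, 331, 333, 333, 332, 332, 331, 331]
t 20.85 tcp [549.1  184.   182.09] F [-9.35 -0.15  4.4 ] gap 29.5 j [ 13.   5.  91.   0.  84. -78.]
shift cm [0.109 0.009 0.001] rotvec [-0.14 -0.01 -0.15] other [179.9  -0.2   0. ]
tool y,z axes in world [-1.    -0.027  0.003] [-0.027  1.    -0.   ]
```

>>> {"op": "servo_tool", "data": {"commands": [[[255, 0, 0.1, 0, 0, 0, 0], [255, 0, 0.2, 0, 0, 0, 0], [255, 0.05, 0.25, 0, 0, 0, 0], [255, 0.1, 0.25, 0, 0, 0, 0], [255, 0.1, 0.25, 0, 0, 0, 0]]]}}

```text
time: 21.35
tool_pos: [548.0, 183.9, 181.0]
tcp_rot: [-79.3, 90.0, 12.2]
ft_force: [-1.9, -0.5, -1.3]
finger_gap: 29.3
```

```bash
python3 mv.py 549 184 181 1.7
```

```text
t 21.35 tcp [548.03 183.9  180.99] F [-1.93 -0.54 -1.33] gap 29.3 j [ 13.   5.  91.  -0.  84. -78.]
shift cm [-0.001 -0.097  0.007] rotvec [-0.16  0.    0.01] other [179.8   0.   -0. ]
tool y,z axes in world [-1.    -0.027 -0.   ] [-0.027  1.     0.   ]
```

>>> {"op": "servo_tool", "data": {"commands": [[[200, 0, 0.1, 0, 0, 0, 0], [120, 0, 0.1, 0, 0, 0, 0], [60, 0, 0.1, 0, 0, 0, 0], [0, 0, 0.1, 0, 0, 0, 0], [0, 0, 0.1, 0, 0, 0, 0], [0, 0, 0.1, 0, 0, 0, 0]]]}}

```text
time: 21.95
tool_pos: [547.1, 183.9, 181.2]
tcp_rot: [-80.6, 90.0, 11.0]
ft_force: [0.7, 0.3, -0.4]
finger_gap: 85.0
```

>>> {"op": "servo_tool", "data": {"commands": [[[0, -3, 0, 0, 0, 0, 0], [0, -7, 0, 0, 0, 0, 0], [0, -10, 0, 0, 0, 0, 0], [0, -10, -1, -4, 1.5, 0, 0], [0, -10, -2, -9, 1.5, 0, 0], [0, -10, -3, -14, 1.5, 0, 0], [0, -10, -4, -19, 1.5, 0, 0], [0, -10, -5, -24, 1.5, 0, 0]]]}}

```text
time: 22.75
tool_pos: [602.7, -52.7, 281.2]
tcp_rot: [-94.6, 90.0, -4.5]
ft_force: [0.8, 0.2, 0.4]
finger_gap: 85.4
```

>>> {"op": "servo_tool", "data": {"commands": [[[0, 0, -1, -3, 0, 0, 0], [0, 0, -2, -6, 0, 0, 0], [0, 0, -2, -6, 0, 0, 0], [0, 0, -2, -6, 0, 0, 0]]]}}

```text
time: 23.15
tool_pos: [622.4, -111.3, 280.6]
tcp_rot: [51.0, 90.0, 141.0]
ft_force: [0.3, 0.3, 0.3]
finger_gap: 85.2
```

```bash
python3 mv.py 619 -138 281 0; python3 snap.py 13 scene
```

```text
t 23.15 tcp [ 622.43 -111.34  280.64] F [0.33 0.26 0.31] gap 85.2 j [ -15.   12.   74.    0.   95. -105.]
shift cm [-0.037  0.341 -2.667] rotvec [-0.04  0.03 -0.04] other [ 1.8e+02 -1.0e-01 -0.0e+00]
tool y,z axes in world [-1.     0.001  0.001] [0.001 1.    0.   ]
```

View pics/scene13z.png

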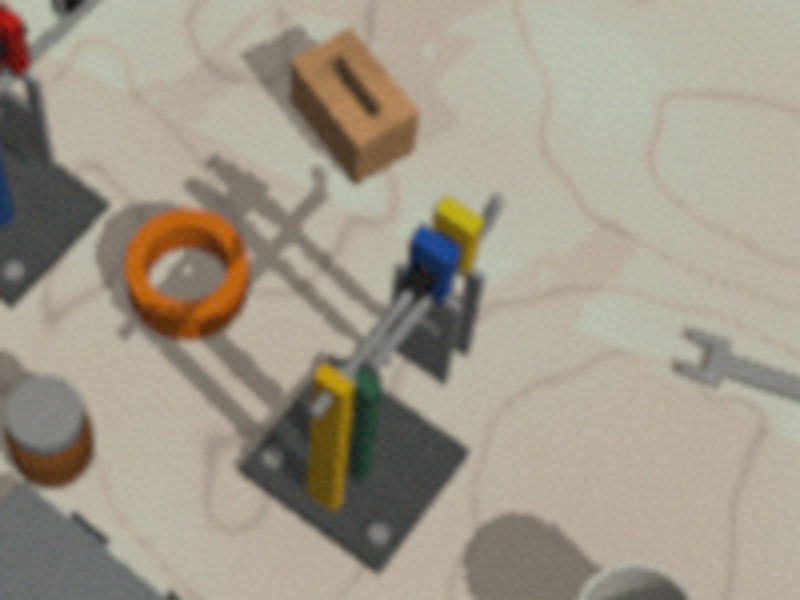

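>>> {"op": "servo_tool", "data": {"commands": [[[0, 0, 0.3, -1.4, 0, 0, 0], [0, 0, 0.3, -2.7, 0, 0, 0], [0, 0, 0.3, -2.7, 0, 0, 0], [0, 3, 0.3, -2.7, 0, 0, 0], [0, 6, 0.3, -2.7, 0, 0, 0], [0, 9, 0.3, -2.7, 0, 0, 0], [0, 10, 0.3, -2.7, 0, 0, 0], [0, 10, 0.3, -2.7, 0, 0, 0]]]}}

```text
time: 24.0
tool_pos: [618.3, -137.3, 179.1]
tcp_rot: [71.3, 89.8, 161.3]
ft_force: [0.0, -0.2, -0.1]
finger_gap: 84.9
```

```bash
python3 mv.py 619 -138 181 0; python3 snap.py 14 sceneC
```

```text
t 24.0 tcp [ 618.29 -137.28  179.1 ] F [ 0.01 -0.2  -0.11] gap 84.9 j [ -17.   14.   82.    0.   85. -107.]
shift cm [-0.19  -0.07  -0.071] rotvec [ 0.05  0.07 -0.21] other [-1.8e+02  3.0e-01  1.0e-01]
tool y,z axes in world [-1.    -0.001  0.004] [-0.001  1.     0.001]
```

View pics/scene14z.png

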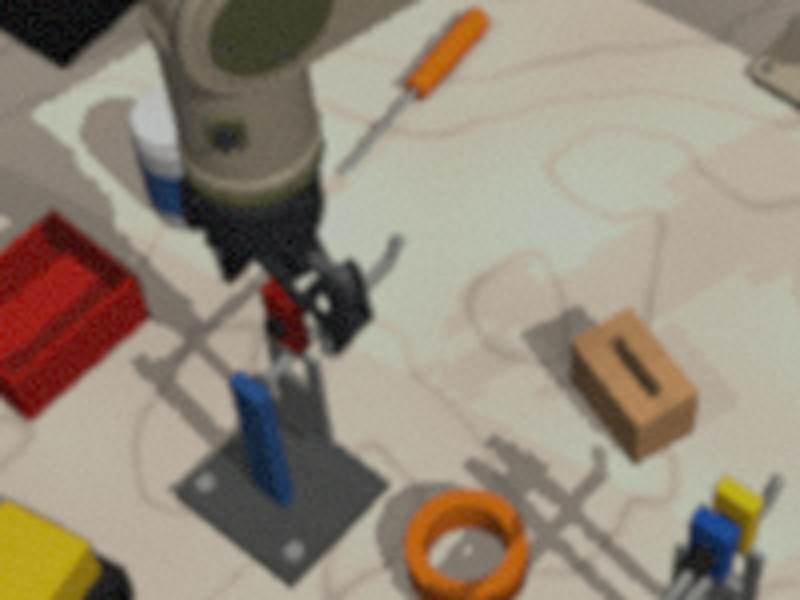

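>>> {"op": "servo_tool", "data": {"commands": [[[0, -0.1, 0, 0, 0, 0, 0], [120, -0.1, 0, 0, 0, 0, 0], [200, -0.1, 0, 0, 0, 0, 0], [255, -0.1, 0, 0, 0, 0, 0], [255, -0.1, 0, 0, 0, 0, 0], [255, -0.1, 0, 0, 0, 0, 0], [255, -0.1, 0, 0, 0, 0, 0], [255, -0.1, 0, 0, 0, 0, 0]]]}}

```text
time: 24.85
tool_pos: [619.8, -138.0, 182.6]
tcp_rot: [-117.3, 89.9, -27.3]
ft_force: [0.7, -1.5, 3.8]
finger_gap: 29.1
```

>>> {"op": "servo_tool", "data": {"commands": [[[255, -0.7, 0, 0, 0, 0, 0], [255, -1.4, 0, 0, 0, 0, 0], [255, -2.1, 0, 0, 0, 0, 0], [255, -2.1, 0, 0, 0, 0, 0], [255, -2.1, 0, 0, 0, 0, 0]]]}}

```text
time: 25.35
tool_pos: [619.7, -137.8, 203.3]
tcp_rot: [-97.0, 90.0, -6.9]
ft_force: [0.3, 1.1, -3.1]
finger_gap: 29.1
```

```bash
python3 mv.py 470 -138 202 0; python3 snap.py 15 sceneC
```

```text
t 25.35 tcp [ 619.68 -137.82  203.27] F [ 0.26  1.11 -3.15] gap 29.1 j [ -17.   13.   80.    0.   87. -107.]
shift cm [ 1.2100e-01  1.4969e+01 -7.0000e-03] rotvec [ 0.04 -0.    0.02] other [-180.   -0.   -0.]
tool y,z axes in world [-1.    -0.001 -0.   ] [-0.001  1.    -0.   ]
```

View pics/scene15z.png

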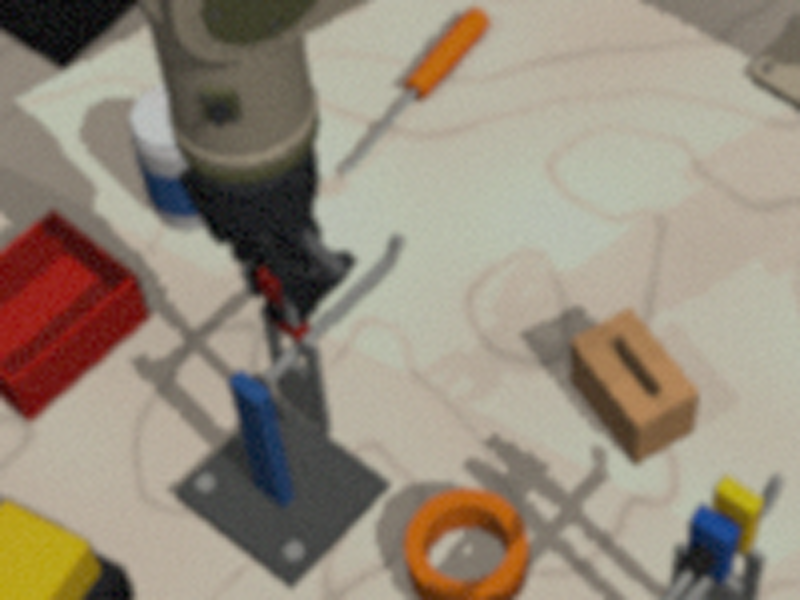

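>>> {"op": "servo_tool", "data": {"commands": [[[255, 0, 2, 0, 0, 0, 0], [255, 0, 4.5, 0, 0, 0, 0], [255, 0, 7, 0, 0, 0, 0], [255, 0, 9.5, 0, 0, 0, 0], [255, 0, 12, 0, 0, 0, 0], [255, 0, 14.5, 0, 0, 0, 0], [255, 0, 16, 0, 0, 0, 0], [255, -2, 16, 0, 0, 0, 0]]]}}

```text
time: 26.2
tool_pos: [455.9, -137.1, 219.7]
tcp_rot: [69.3, 89.6, 159.3]
ft_force: [0.4, 0.0, -1.6]
finger_gap: 29.7
```

```bash
python3 - <<'E'
from h import *
for n,k in(("top","0"),("scene","7"),("scene","13")):
    z=np.load(n+k+".npz");p=z['p'];h=hsv(p).astype(int)
    v,u=np.mgrid[0:420,0:560]
    roi=(abs(u-(272 if n=="top" else 309))<18)&(abs(v-(256 if n=="top" else 201))<18)
    V=h[...,2];
    # project all to z=60, keep inside block top
    P=np.array([[ray(n,uu,vv,60)[:2] for uu in range(560)] if abs(vv-(256 if n=="top" else 201))<18 else [[0,0]]*560 for vv in range(420)])
    c0=np.array([427,15]) if n=="top" else np.array([431.6,18.6])
    a=np.radians(-17.5);ex=np.array([np.cos(a),np.sin(a)]);ey=np.array([-ex[1],ex[0]])
    lx=(P-c0)@ex;ly=(P-c0)@ey
    ins=roi&(abs(lx)<22)&(abs(ly)<40)
    med=np.median(V[ins]);m=ins&(V<0.72*med)
    w=(1-V[m]/med)
    print(n,k,"n",m.sum(),"med",med,"slot c weighted",(P[m]).mean(0).round(1),"lx rng",lx[m].min().round(1),lx[m].max().round(1),"ly",ly[m].min().round(1),ly[m].max().round(1),cv2.minAreaRect(P[m].astype(np.float32)))
E
python3 mv.py 429 17 250 -17.5
```

```text
top 0 n 97 med 156.0 slot c weighted [426.8  15.7] lx rng -6.9 5.6 ly -29.4 29.2 ((426.6969909667969, 15.059932708740234), (58.63867950439453, 12.440637588500977), 71.6181640625)
scene 7 n 58 med 168.0 slot c weighted [430.   18.5] lx rng -6.7 4.3 ly -28.9 26.1 ((430.05731201171875, 17.634679794311523), (54.97746276855469, 10.96956729888916), 72.55624389648438)
scene 13 n 61 med 164.0 slot c weighted [429.6  17.5] lx rng -8.1 4.3 ly -28.9 26.1 ((429.9532775878906, 17.61191177368164), (55.16398239135742, 11.886167526245117), 69.9959945678711)
t 26.2 tcp [ 455.9  -137.07  219.65] F [ 0.41  0.03 -1.59] gap 29.7 j [ -23.  -12.  103.   -0.   89. -113.]
shift cm [-2.98   2.708 15.415] rotvec [17.51  0.08 -0.38] other [-1.625e+02  5.000e-01  1.000e-01]
tool y,z axes in world [-1.    -0.     0.006] [-0.     1.     0.002]
```

>>> {"op": "servo_tool", "data": {"commands": [[[255, -1.2, 0.7, 4, 5, 0, 0], [255, -1.2, 1.4, 8, 10, 0, 0], [255, -1.2, 2, 12, 15, 0, 0], [255, -1.2, 2.7, 15.4, 17.5, 0, 0], [255, -1.2, 2.7, 15.4, 17.5, 0, 0], [255, -1.2, 2.7, 15.4, 17.5, 0, 0], [255, -1.2, 2.7, 15.4, 17.5, 0, 0]]]}}

```text
time: 26.9
tool_pos: [432.5, 15.4, 234.9]
tcp_rot: [178.1, 90.0, -109.4]
ft_force: [-0.4, 0.6, -3.0]
finger_gap: 29.0
```

```bash
python3 mv.py 428.5 16.5 212 -17.5
```

```text
t 26.9 tcp [432.49  15.43 234.89] F [-0.35  0.6  -3.03] gap 29.0 j [ -5. -20. 108.  -0.  92. -77.]
shift cm [ 2.289  0.413 -0.016] rotvec [ 0.05 -0.02 -0.  ] other [-179.9    0.    -0. ]
tool y,z axes in world [-0.954  0.3    0.   ] [ 0.3    0.954 -0.   ]
```

>>> {"op": "servo_tool", "data": {"commands": [[[255, 1.2, 0.4, 0, 0, 0, 0], [255, 2.3, 0.4, 0, 0, 0, 0], [255, 2.3, 0.4, 0, 0, 0, 0], [255, 2.3, 0.4, 0, 0, 0, 0]]]}}

```text
time: 27.3
tool_pos: [428.1, 16.9, 211.1]
tcp_rot: [104.2, 89.9, 176.7]
ft_force: [0.6, -0.2, -2.2]
finger_gap: 29.3
```

```bash
python3 mv.py 428.5 16.5 212 -17.5; sed -i 's/"sceneC"/"sB":(130,230,250,400),"tB":(200,300,200,350),"sceneC"/; s/fx=4,fy=4/fx=(5 if "B" in a else 4),fy=(5 if "B" in a else 4)/' snap.py; python3 snap.py 16 sB tB
```

```text
t 27.3 tcp [428.08  16.91 211.14] F [ 0.58 -0.25 -2.17] gap 29.3 j [ -5. -20. 111.  -0.  89. -77.]
shift cm [-0.086 -0.052 -0.026] rotvec [ 0.   -0.02 -0.1 ] other [-180.     0.2   -0. ]
tool y,z axes in world [-0.954  0.301  0.002] [ 0.301  0.954 -0.   ]
```

View pics/scene16z.png

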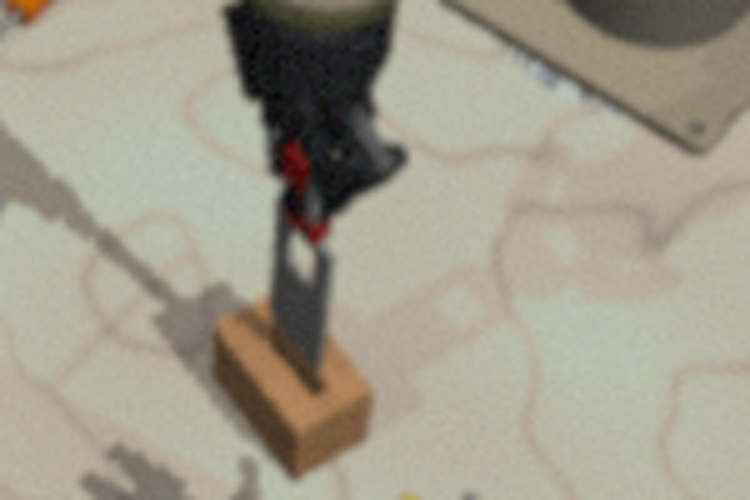

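View pics/top16z.png

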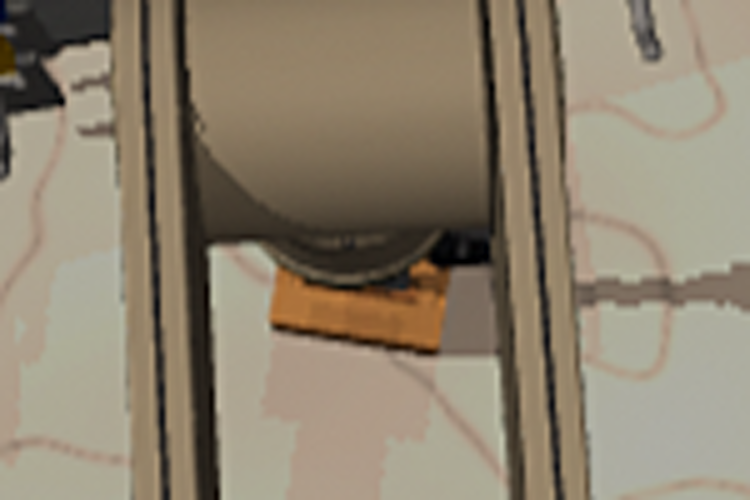

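```bash
python3 - <<'E'
from h import *
a=np.radians(-17.5);ex=np.array([np.cos(a),np.sin(a)]);ey=np.array([-ex[1],ex[0]])
z=np.load("scene16.npz");p=z['p']
q=p[180:210,295:325];cv2.imwrite("pics/z16.png",cv2.resize(q,None,fx=18,fy=18,interpolation=cv2.INTER_NEAREST)[:,:,::-1])
for u,v in((314,203),(304.5,194)):
    P=ray("scene",u,v,80.5)[:2];d=P-np.array([430,17.7]);print(P.round(1),"local",(d@ex).round(1),(d@ey).round(1))
for u,v in((314,208),(303,195)):
    P=ray("scene",u,v,60)[:2];d=P-np.array([430,17.7]);print("slot",P.round(1),"local",(d@ex).round(1),(d@ey).round(1))
E
```

```text
[434.6  42. ] local -2.9 24.5
[427.7   1.3] local 2.7 -16.4
slot [437.8  45.7] local -1.0 29.1
slot [422.7  -7.5] local 0.6 -26.2
```

View pics/z16.png

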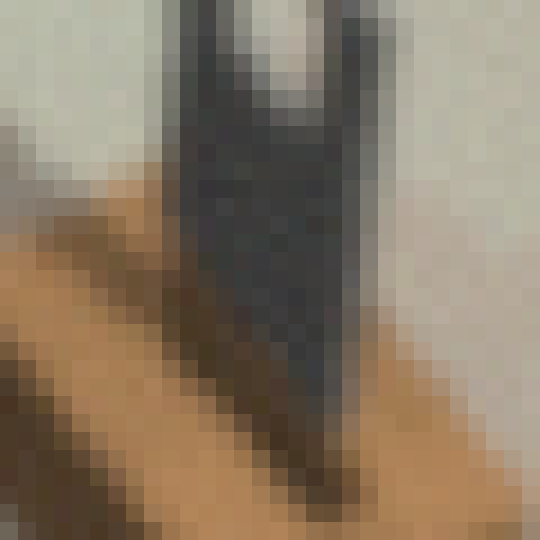

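```bash
python3 - <<'E'
from h import *
a=np.radians(-17.5);ex=np.array([np.cos(a),np.sin(a)]);ey=np.array([-ex[1],ex[0]])
for z in(79,82):
  for x,y in((178,240),(320,400),(250,322)):
    u,v=295+x/18-.5,180+y/18-.5
    P=ray("scene",u,v,z)[:2];d=P-np.array([430,17.7]);print(z,P.round(1),"local",(d@ex).round(1),(d@ey).round(1))
# slot corners as seen: right end near (350,490)/(300,510)
for x,y in((355,480),(300,510),(180,350),(60,240),(100,225)):
    u,v=295+x/18-.5,180+y/18-.5
    P=ray("scene",u,v,60)[:2];d=P-np.array([430,17.7]);print("slot",P.round(1),"local",(d@ex).round(1),(d@ey).round(1))
E
```

```text
79 [423.9  -2.1] local 0.1 -20.7
79 [433.5  34.9] local -1.8 17.5
79 [428.9  16.9] local -0.8 -1.1
82 [425.4  -1. ] local 1.3 -19.2
82 [435.1  35.9] local -0.7 18.9
82 [430.5  17.9] local 0.4 0.4
slot [432.4  42.4] local -5.2 24.2
slot [442.6  38.9] local 5.7 24.0
slot [430.8   4.6] local 4.7 -12.3
slot [426.5 -24.3] local 9.3 -41.1
slot [419.9 -21. ] local 2.0 -39.9
```

>>> {"op": "servo_tool", "data": {"commands": [[[255, 0.5, -0.15, 0, 0, 0, 0], [255, 1.1, -0.15, 0, 0, 0, 0], [255, 1.6, -0.15, 0, 0, 0, 0], [255, 1.6, -0.15, 0, 0, 0, 0]]]}}

```text
time: 27.8
tool_pos: [429.4, 16.9, 194.8]
tcp_rot: [103.4, 89.9, 175.9]
ft_force: [-0.8, 0.0, -2.2]
finger_gap: 29.2
```

```bash
python3 mv.py 429.5 16.2 190 -17.5; python3 snap.py 17 sB; python3 - <<'E'
from h import *
p=np.load("scene17.npz")['p']
q=p[180:215,290:325];cv2.imwrite("pics/z17.png",cv2.resize(q,None,fx=16,fy=16,interpolation=cv2.INTER_NEAREST)[:,:,::-1])
E
```

```text
t 27.8 tcp [429.38  16.86 194.81] F [-0.83  0.02 -2.16] gap 29.2 j [ -5. -19. 112.  -0.  88. -77.]
shift cm [ 0.481 -0.032 -0.059] rotvec [ 0.05 -0.02 -0.1 ] other [-180.     0.2   -0. ]
tool y,z axes in world [-0.954  0.3    0.002] [ 0.3    0.954 -0.   ]
```

View pics/z17.png

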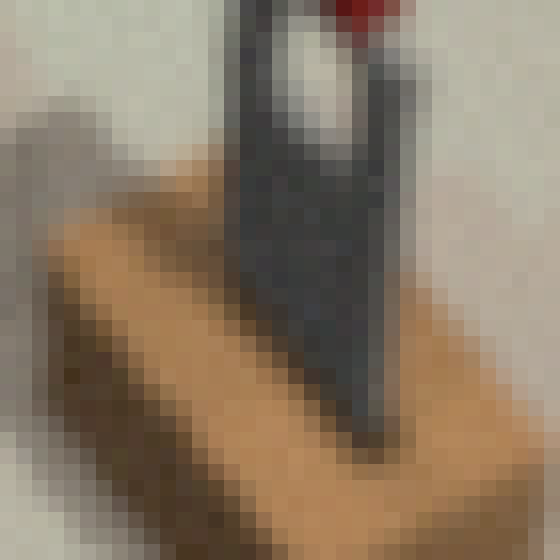

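>>> {"op": "servo_tool", "data": {"commands": [[[255, 0.2, 0, 0, 0, 0, 0], [255, 0.4, 0, 0, 0, 0, 0], [255, 0.6, 0, 0, 0, 0, 0], [255, 0.8, 0, 0, 0, 0, 0], [255, 0.8, 0, 0, 0, 0, 0]]]}}

```text
time: 28.35
tool_pos: [429.9, 16.8, 187.7]
tcp_rot: [104.0, 90.0, 176.6]
ft_force: [-0.8, -0.5, -2.1]
finger_gap: 29.5
```

```bash
python3 mv.py 429.5 16.2 150 -17.5
```

```text
t 28.35 tcp [429.85  16.8  187.67] F [-0.84 -0.45 -2.05] gap 29.5 j [ -5. -19. 113.  -0.  87. -77.]
shift cm [ 3.767  0.014 -0.067] rotvec [ 0.04 -0.01 -0.03] other [-180.    0.   -0.]
tool y,z axes in world [-0.954  0.3    0.   ] [ 0.3    0.954 -0.   ]
```

>>> {"op": "servo_tool", "data": {"commands": [[[255, 0.2, 0, 0, 0, 0, 0], [255, 0.5, 0, 0, 0, 0, 0], [255, 0.8, 0, 0, 0, 0, 0], [255, 0.8, 0, 0, 0, 0, 0]]]}}

```text
time: 28.75
tool_pos: [429.7, 16.8, 179.4]
tcp_rot: [104.5, 89.9, 177.1]
ft_force: [-0.1, -0.3, -1.8]
finger_gap: 29.0
```

>>> {"op": "servo_tool", "data": {"commands": [[[255, 0.5, 0, 0, 0, 0, 0], [255, 1, 0, 0, 0, 0, 0], [255, 1.5, 0, 0, 0, 0, 0], [255, 1.5, 0, 0, 0, 0, 0]]]}}

```text
time: 29.15
tool_pos: [429.4, 16.8, 163.9]
tcp_rot: [103.1, 89.9, 175.6]
ft_force: [0.7, 1.3, -2.1]
finger_gap: 29.4
```

>>> {"op": "servo_tool", "data": {"commands": [[[255, 0.5, 0, 0, 0, 0, 0], [255, 1, 0, 0, 0, 0, 0], [255, 1.5, 0, 0, 0, 0, 0], [255, 1.7, 0, 0, 0, 0, 0], [255, 1.7, 0, 0, 0, 0, 0]]]}}

```text
time: 29.65
tool_pos: [429.7, 16.8, 147.5]
tcp_rot: [103.0, 90.0, 175.5]
ft_force: [-0.4, 0.8, -2.5]
finger_gap: 29.3
```

>>> {"op": "servo_tool", "data": {"commands": [[[255, 0.1, 0, 0, 0, 0, 0], [255, 0.2, 0, 0, 0, 0, 0], [255, 0.3, 0, 0, 0, 0, 0], [255, 0.3, 0, 0, 0, 0, 0]]]}}

```text
time: 30.05
tool_pos: [430.0, 16.8, 144.9]
tcp_rot: [107.1, 90.0, 179.6]
ft_force: [-0.8, -0.5, -2.2]
finger_gap: 29.1
```

>>> {"op": "servo_tool", "data": {"commands": [[[255, 0.1, 0, 0, 0, 0, 0], [255, 0.2, 0, 0, 0, 0, 0], [255, 0.2, 0, 0, 0, 0, 0]]]}}

```text
time: 30.35
tool_pos: [430.1, 16.8, 143.0]
tcp_rot: [-71.1, 90.0, 1.4]
ft_force: [0.1, -1.4, -0.9]
finger_gap: 29.3
```

>>> {"op": "servo_tool", "data": {"commands": [[[255, 0.1, 0, 0, 0, 0, 0], [255, 0.1, 0, 0, 0, 0, 0]]]}}

```text
time: 30.55
tool_pos: [430.3, 16.8, 142.3]
tcp_rot: [-82.3, 90.0, -9.7]
ft_force: [-0.3, -0.0, 1.6]
finger_gap: 29.4
```

>>> {"op": "servo_tool", "data": {"commands": [[[255, 0.08, 0, 0, 0, 0, 0], [255, 0.08, 0, 0, 0, 0, 0], [255, 0.08, 0, 0, 0, 0, 0]]]}}

```text
time: 30.85
tool_pos: [430.4, 16.7, 141.7]
tcp_rot: [-80.1, 90.0, -7.6]
ft_force: [-0.4, -1.1, 3.3]
finger_gap: 29.3
```

>>> {"op": "servo_tool", "data": {"commands": [[[200, 0, 0, 0, 0, 0, 0], [120, 0, 0, 0, 0, 0, 0], [60, 0, 0, 0, 0, 0, 0], [0, 0, 0, 0, 0, 0, 0], [0, 0, 0, 0, 0, 0, 0], [0, 0, 0, 0, 0, 0, 0]]]}}

```text
time: 31.45
tool_pos: [430.0, 16.8, 141.1]
tcp_rot: [98.5, 90.0, 171.1]
ft_force: [0.3, 0.2, 1.2]
finger_gap: 85.2
```

>>> {"op": "servo_tool", "data": {"commands": [[[0, -2, 0, 0, 0, 0, 0], [0, -5, 0, 0, 0, 0, 0], [0, -9, 0, 0, 0, 0, 0], [0, -13, 0, 0, 0, 0, 0], [0, -13, 6, 0, 0, 0, 0], [0, -13, 6, -10, 0, 0, 0], [0, -13, 6, -15, 0, 0, 0], [0, -13, 6, -15, 0, 0, 0]]]}}

```text
time: 32.25
tool_pos: [327.3, -108.4, 271.5]
tcp_rot: [-101.6, 89.9, -28.9]
ft_force: [1.1, -1.7, 0.4]
finger_gap: 85.2
```

```bash
python3 mv.py; python3 snap.py 18 scene top;python3 - <<'E'
from h import *
for n in("scene","top"):
    p=np.load(n+"18.npz")['p'];cv2.imwrite(f"pics/{n}18f.png",p[:,:,::-1])
E
```

```text
t 32.25 tcp [ 327.34 -108.36  271.51] F [ 1.14 -1.72  0.45] gap 85.2 j [ -27.  -36.  115.   -0.  100. -100.]
```

View pics/scene18z.png

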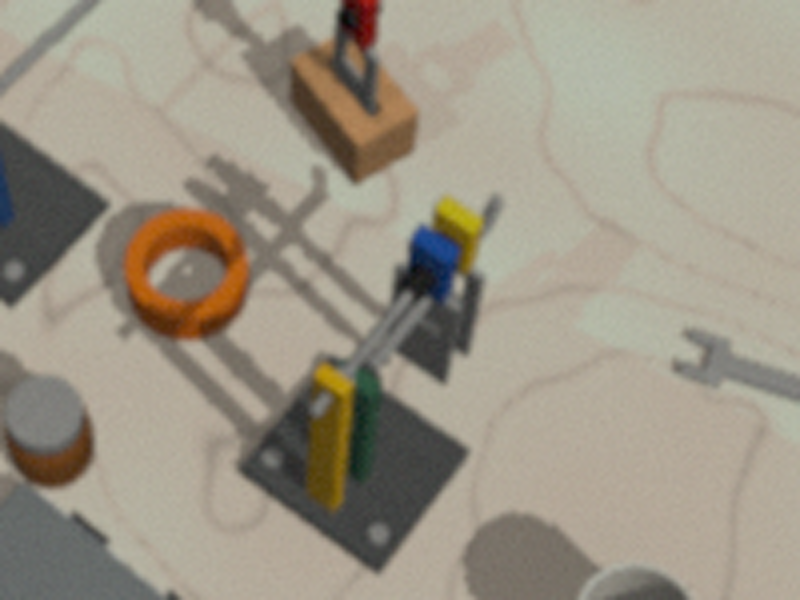

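View pics/top18z.png

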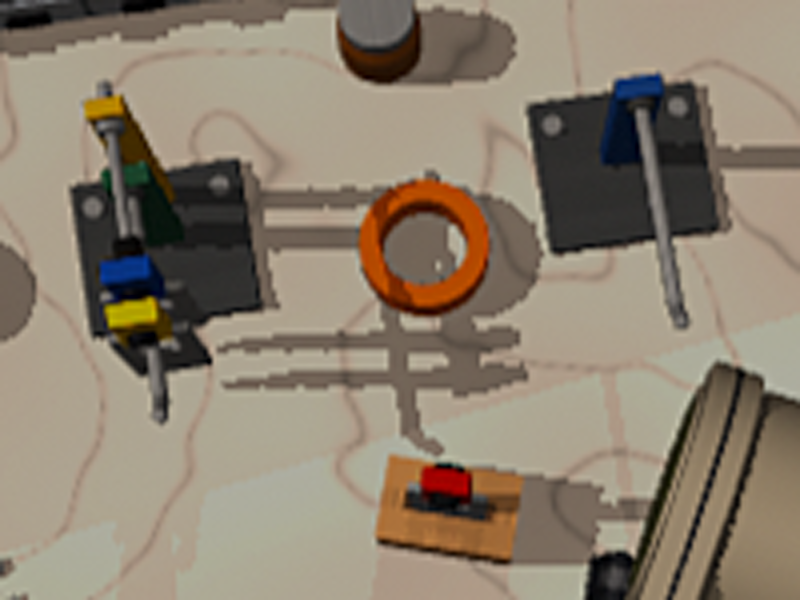

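>>> {"op": "servo_tool", "data": {"commands": [[[0, 0, 0, 0, 0, 0, 0], [0, 0, 0, 0, 0, 0, 0], [0, 0, 0, 0, 0, 0, 0], [0, 0, 0, 0, 0, 0, 0], [0, 0, 0, 0, 0, 0, 0]]]}}

```text
time: 32.85
tool_pos: [328.3, -107.0, 271.2]
tcp_rot: [68.4, 90.0, 141.0]
ft_force: [0.6, 0.2, 0.1]
finger_gap: 85.4
```

```bash
python3 mv.py; python3 snap.py 19 top scene; python3 - <<'E'
from h import *
for n in("top","scene"):
    z=np.load(n+"19.npz");p,d=z['p'],z['d'];W=cloud(n,d);C=cols(p);X,Y,Z=W[...,0],W[...,1],W[...,2]
    for k,c in(("blu",(576,184)),("yel",(547,184)),("red",(429,17))):
        m=C[k]&(abs(X-c[0])<30)&(abs(Y-c[1])<35)&(Z>120);w=W[m];zt=np.percentile(w[:,2],92);t=w[w[:,2]>zt-10]
        print(n,k,len(w),"top z",zt.round(1),"top mean",t.mean(0).round(1))
    # bystanders changed?
    z0=np.load(n+"0.npz")['p'].astype(int)
    df=(abs(z0-p).max(-1)>60).astype(np.uint8);nn,L,st,ce=cv2.connectedComponentsWithStats(df)
    print([(ce[i].round(0).tolist(),int(st[i,4])) for i in range(1,nn) if st[i,4]>25])
E
```

```text
t 32.85 tcp [ 328.29 -107.01  271.18] F [0.58 0.19 0.14] gap 85.4 j [-27. -35. 115.   0. 100. -99.]
top blu 79 top z 234.3 top mean [571.9 182.5 231.5]
top yel 82 top z 235.4 top mean [545.7 182.  231.6]
top red 69 top z 194.0 top mean [427.2  15.7 191.2]
[([329.0, 184.0], 595), ([386.0, 183.0], 145), ([354.0, 183.0], 75), ([388.0, 193.0], 160), ([197.0, 210.0], 358), ([389.0, 205.0], 144), ([353.0, 205.0], 105), ([276.0, 219.0], 174), ([238.0, 215.0], 111), ([364.0, 277.0], 4486), ([239.0, 225.0], 111), ([272.0, 250.0], 106), ([528.0, 300.0], 211), ([239.0, 345.0], 3383), ([330.0, 346.0], 1755), ([288.0, 388.0], 189), ([46.0, 383.0], 3863), ([421.0, 376.0], 1426), ([376.0, 389.0], 67), ([281.0, 376.0], 28), ([311.0, 404.0], 1145), ([242.0, 407.0], 1318), ([350.0, 403.0], 315), ([477.0, 401.0], 37)]
scene blu 109 top z 233.6 top mean [576.1 186.6 230.3]
scene yel 101 top z 232.8 top mean [549.9 185.6 230.2]
scene red 60 top z 193.6 top mean [432.8  19.4 190.2]
[([382.0, 9.0], 418), ([454.0, 6.0], 274), ([520.0, 13.0], 455), ([346.0, 16.0], 243), ([538.0, 31.0], 644), ([293.0, 39.0], 444), ([434.0, 38.0], 154), ([546.0, 51.0], 318), ([409.0, 59.0], 41), ([366.0, 66.0], 218), ([538.0, 74.0], 283), ([300.0, 83.0], 1094), ([426.0, 103.0], 855), ([541.0, 208.0], 2605), ([231.0, 191.0], 983), ([309.0, 185.0], 196), ([330.0, 251.0], 601)]
```

```bash
python3 -c "
from bench import r
print(r.hand_in())"
```

```text
the job is handed in; nothing more can be done
None
```

The red scraper stands blade down in the slot. The blue and yellow scrapers hang on the spare hook. I handed the job in at about 33 s of the 72 s allowed; no verdict was reported.

- **Blue scraper:** I moved it first and pressed it against the stop until the wrist read about 8 N. It stayed above 6 N for about 1 s, and I left it hanging.
- **Yellow scraper:** I pressed it on blue with about 9 to 9.6 N for about 0.6 s. Blue shifted back roughly half a pixel (about 1.5 to 2 mm) in the scene camera, which matches the stop compressing by about 8 N.
- **Red scraper:** I lowered it into the slot with no sign of hitting the block. It met the cork floor at the expected height and I pressed it home with about 5.5 N before releasing it.

**Last checks:**
- Both cameras put the handle tops at about 231 mm for blue and yellow (expected 232) and about 191 mm for red (expected 192). All are in line with the prong or slot.
- The before and after pictures differ only where the scrapers, the arm and shadows moved, so the other things were not displaced.
- The gripper was open and clear of everything.

**Disagreements:**
- The two cameras differed by about 5 mm in position, so I used their average.
- While pressing, the wrist also showed an upward force of 3 to 6 N that I did not explain. It disappeared when I backed off.

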